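# Tip the movement holders from the pail into the rinse basin

### The job

Get the movement holders ready for soaking: push the rubber stopper firmly and upright into the basin's drain, and gather every aluminium holder on the bench into the steel pail. Then carry the loaded pail by its bail, hang it by its side pins in the basin's two forks and let go of it, take it by the lug on its bottom rim and tip it until it lies past level and all the holders have dropped into the basin. Finally stand the empty pail upright on its cork mat again, leaving the other things on the bench where they are.

Things in the scene. Friction and masses are not known exactly. Their poses are not given: they have to be found in the camera images.
- stand: Fixed white rinse basin with two steel forks. Origin on the bench, midway between the forks. Outside from -89 to +89 mm along its x, -97.5 to +192.5 mm along its y; walls 5 mm thick, top 65 mm above the bench; inner floor 25 mm above the bench. The pail hangs between the forks with its lug on the basin's -y side and pours towards +y.
- cradle (a point): Point midway between the forks where the centre line of the pail's pins comes to rest (pins along the stand's x), 160 mm above the bench. Each fork, at x = +93 and -93 mm and 8 mm thick, is a post with an upward-open V: 45 degree sides, 58 mm wide at the top, tips 184 mm above the bench.
- drain (a point): Centre of the mouth of the round drain neck in the basin floor, 25 mm above the bench, at x = 0, y = +140 mm of the stand. Hole 41 mm in diameter, straight, 25 mm deep.
- mat: Round cork mat, fixed, 170 mm in diameter, 3 mm thick, origin at the centre of its underside. The pail stands on it at the start.
- pail: Round open steel pail, 75 mm high, outer diameter 132 mm at the bottom, 144 mm at the rim, wall 4 mm, floor 6 mm, about 0.4 kg. Origin at the centre of its underside, z up. Two 8 mm pins stick out along its x, 50 mm above the underside, to x = +108 and -108 mm. A wire bail swings on them (legs at x = +80, -80 mm), lightly sprung to stand upright. A lug on the bottom rim sticks out to -y.
- pail_pivot (a point): Middle of the pins' centre line, on the pail's axis, 50 mm above its underside. The pail hangs upright from there, empty or loaded. Holders may cling inside when it is tipped just past level; by about 145 degrees from upright they slide out.
- pail_mid (a point): Point inside the pail on its axis, 36 mm above its underside.
- bail_grip (a point): Middle of the black grip sleeve at the top of the bail, 82 mm above the pins' centre line, 57 mm above the rim. The sleeve is a 10 mm thick bar, 50 mm long, along the pail's x.
- pail_lug (a point): Grip point of the lug on the bottom rim, at x = 0, y = -94, z = 9 mm of the pail. The lug is a bar along y, 12 mm wide (x), 14 mm high (z), ending 108 mm from the pail's axis; it can be pinched across its width from above, and turns between the fingers while the pail is tipped about its pins.
- holder1: Aluminium movement holder, a bar 64 x 22 x 20 mm (its x, y, z) with dark grooves, 0.07 kg, origin at its centre. Two to four such holders are present.
- holder2: Aluminium movement holder, a bar 64 x 22 x 20 mm (its x, y, z) with dark grooves, 0.07 kg, origin at its centre. Two to four such holders are present.
- holder3: Aluminium movement holder, a bar 64 x 22 x 20 mm (its x, y, z) with dark grooves, 0.07 kg, origin at its centre. Two to four such holders are present.
- holder4: Aluminium movement holder, a bar 64 x 22 x 20 mm (its x, y, z) with dark grooves, 0.07 kg, origin at its centre. Two to four such holders are present.
- stopper: Black rubber stopper, 64 mm high, origin at the centre of its underside, z up. Tapered from 32 mm diameter at the bottom to 46 mm at 28 mm height; above that a grip stem 24 mm in diameter up to 64 mm. Pushed home in the drain its underside is about 16 to 19 mm below the drain's mouth.
- dome: Bystander: glass dome, 84 mm wide, 82 mm high, origin under its centre.
- movement_ring: Bystander: green plastic ring, 72 mm wide, 12 mm high, origin under its centre.
- wrench: Bystander: steel case back wrench, 180 mm long, lying flat.
- tweezer_block: Bystander: aluminium tweezer block 60 x 70 x 50 mm, tweezers standing in it up to 118 mm, origin under its centre.
Mind the look-alikes: they are no part of the job. What is shaped like the pail but orange is not meant. Leave any pink look-alike of the holder4 alone.

How it is judged:
On the way, in this order (a step that is already met when the one before it is completed fails the run):
1. the stopper sits firmly upright in the drain and every holder is in the pail (horizontal distance between stopper and drain below 0.006 m and z of stopper in the frame of drain below -0.01 m and angle between stopper's own z axis and vertical below 0.15 rad and distance between each of holder1, holder2, holder3, holder4 and pail_mid below 0.072 m), for 0.2 s.
2. the loaded pail hangs upright by its pins in the forks, let go (distance between pail_pivot and cradle below 0.014 m and angle between pail's own z axis and vertical below 0.3 rad and contact force between the fingers and pail below 0.1 N and distance between each of holder1, holder2, holder3, holder4 and pail_mid below 0.072 m), for 0.3 s.
3. held by the lug, the pail lies past level in the forks and every holder is in the basin (distance between pail_pivot and cradle below 0.014 m and angle between pail's own z axis and vertical above 1.65 rad and distance between the grasp point and pail_lug below 0.04 m and contact force between the fingers and pail above 0.2 N and x of holder1 in the frame of stand between -0.085 and 0.085 m and y of holder1 in the frame of stand between -0.093 and 0.188 m and z of each of holder1, holder2, holder3, holder4 in the frame of stand below 0.085 m and x of holder2 in the frame of stand between -0.085 and 0.085 m and y of holder2 in the frame of stand between -0.093 and 0.188 m and x of holder3 in the frame of stand between -0.085 and 0.085 m and y of holder3 in the frame of stand between -0.093 and 0.188 m and x of holder4 in the frame of stand between -0.085 and 0.085 m and y of holder4 in the frame of stand between -0.093 and 0.188 m), for 0.2 s.
At the end, for the whole second after the job is handed in: Every holder lies at rest in the basin; the stopper sits in the drain within 6 mm of its centre, at least 10 mm deep and within 0.15 rad of upright; the pail stands upright (within 0.08 rad) and at rest on the cork mat, within 30 mm of its centre (horizontal distance between stopper and drain below 0.006 m and z of stopper in the frame of drain below -0.01 m and angle between stopper's own z axis and vertical below 0.15 rad and horizontal distance between pail and mat below 0.03 m and angle between pail's own z axis and vertical below 0.08 rad and height (world z) of pail below 0.008 m and linear speed of each of pail, holder1, holder2, holder3, holder4 below 0.02 m/s and x of holder1 in the frame of stand between -0.085 and 0.085 m and y of holder1 in the frame of stand between -0.093 and 0.188 m and z of each of holder1, holder2, holder3, holder4 in the frame of stand below 0.085 m and x of holder2 in the frame of stand between -0.085 and 0.085 m and y of holder2 in the frame of stand between -0.093 and 0.188 m and x of holder3 in the frame of stand between -0.085 and 0.085 m and y of holder3 in the frame of stand between -0.093 and 0.188 m and x of holder4 in the frame of stand between -0.085 and 0.085 m and y of holder4 in the frame of stand between -0.093 and 0.188 m); the robot touches nothing.
It fails at once if the dome is pushed more than 30 mm from its place (distance of dome from where it was at the start of the episode above 0.03 m).
It fails at once if the movement ring is pushed more than 30 mm from its place (distance of movement_ring from where it was at the start of the episode above 0.03 m).
It fails at once if the wrench is pushed more than 30 mm from its place (distance of wrench from where it was at the start of the episode above 0.03 m).
It fails at once if the tweezer block is pushed more than 30 mm from its place (distance of tweezer_block from where it was at the start of the episode above 0.03 m).
Of holder1, holder2, holder3, holder4 only 2 to 4 are there at a start; the rules pass over those that are not, and their reading is None.
At some moment in a run one of holder1, holder2, holder3, holder4 may be knocked a few centimetres aside while the robot is not near it.
It also fails if it takes over 210 s, if anything falls off the work surface, if the arm or the gripper's body presses on something with over 40 N, if the wrist force passes 120 N, or if a joint passes its speed limit or range.

### The arm

A 6-joint arm with a two-finger parallel gripper is mounted at the origin on the work surface. World frame = base frame: x ahead of the robot, y to its left, z up, the work surface at z = 0. Lengths are in m, angles in rad, forces in N, time in s.
With the tool pointing down it reaches from about 0.325 to 0.75 m from the base axis. Payload 7.6 kg.
Tool frame: the origin (TCP) lies midway between the tips of the shut fingers; the grasp point (between the pads) lies 19 mm behind it (robot.tcp_to_grasp is the distance from the TCP to the grasp point, in m); z points along the fingers, y is the line along which they close (so a half turn about z gives the same grasp; the last joint's range is limited). The gripper opens to 85 mm and grips with 20 to 120 N. Pads are 22 mm wide; open, the fingers measure 114 mm over their backs; the gripper's body (76 mm by 85 mm) begins 54 mm behind the grasp point. The pads swing forward as they close: fully open they stand 13 mm farther back than shut.
Start: joints at [1.175, 0.052, 1.401, -0, 1.689, -0.07], TCP at [0.168, 0.497, 0.202] pointing down, gripper open.
Joint ranges: [-2.9, 2.9], [-0.91, 2.17], [0.12, 2.37], [-1.06, 4.2], [0.26, 2.73], [-2.93, 2.93]. Speed limits (rad/s): [2.57, 2.57, 3.01, 3.14, 3.14, 3.14].

### API

Orientations are given as a unit quaternion [x, y, z, w].
In Python, from workcell import robot gives the robot as it stands. The module is installed in compiled form; this text tells all that it offers.
- The arm moves only by the shell command python3 -m inch 'ROWS' [FORCE]. ROWS is JSON, a list of rows, each an object with "rot": the turn, a rotation vector about the tool's x, y, z in degrees, a list of three; "dp": the shift along the tool's x, y, z in m, a list of three; "gripper": the finger opening in m, from 0 to 0.0854. A call has 1 to 12 rows; each row is the pose to reach, as a shift and turn from the pose commanded when the call began, along the tool's axes at that moment; what a row does not reach only later rows make up. A row lasts 1/8 s, in which the tool goes at most 62.5 mm and 10.7 degrees, less where a joint would pass 70% of its speed; a pose out of reach is approached as far as the arm can. A call with a gripper value outside its range is refused whole. The fingers move at their own pace and stop on an object; FORCE is the grip in N (left out, the last holds). Time passes only in rows, so rows that repeat a pose let the fingers close. It gives the time, the measured TCP pose, the force, the opening and the grip force at its end, in the units of the state.
- robot.get_state(): the state, without advancing time (a new reading comes with each control period).
- robot.capture(name): name is "scene" or "side" or "wrist"; returns the picture (420x560x3 uint8, blue, green, red); there is no depth.
- robot.calibration(name): a dict with "fx", "fy", "cx", "cy" (pixels), "dist_coeffs" ([k1, k2, p1, p2, k3] as OpenCV has them; the pictures are not rectified), "rvec" (rotation vector, rad) and "tvec" (3), from world to camera coordinates, as OpenCV has them. Camera axes: x right, y down, z forward; pixel columns grow to the right and rows downward; lengths in m; the calibration is good to about 2 mm. A picture is of the moment at which its call begins: read the wrist's pose just before it. calibration takes no time and is no camera call; for the wrist camera it gives the pose at the moment of the call.
- robot.close_job(): hands the job in; it is judged then, once.
The state is a dict: "time": time; "q": joint angles; "qd": joint speeds; "joint_efforts": joint torques, N m; "eef_pos": TCP position; "tool_rot": TCP orientation; "wrist_force": force on the tool from outside, world axes, zero at the start; "wrist_torque": the same for the moment, N m; "width": finger opening in m; "finger_force": force on a finger pad.
Only numpy, scipy, OpenCV 4.12 (cv2) and the standard library are available. Lean on these libraries where they do the work, as an engineer would, in place of code of your own. Each camera call takes 0.05 s, during which the arm holds its last target. There are 200 camera calls.

## Working session

There is one attempt and no reset: what is moved stays moved. The work goes in short steps, Python scripts to look and compute and a shell command to move; the robot and the scene stay as the last step left them, time stands still between calls to the robot, and variables do not carry over. Pictures are saved under pics/ and viewed, at most 14 in all, crops included, and the job is handed in when it is done.

```bash
mkdir -p pics
python3 - <<'E'
from workcell import robot
import cv2
for n in ["scene","side"]:
    im=robot.capture(n); cv2.imwrite(f"pics/{n}0.png",cv2.resize(im,(800,600),interpolation=cv2.INTER_CUBIC)); cv2.imwrite(f"/tmp/{n}0raw.png",im)
    c=robot.calibration(n); print(c)
print(robot.get_state())
E
```

```text
{'fx': 442.466917690758, 'fy': 442.466917690758, 'cx': 287.8681985410402, 'cy': 206.21776924886603, 'dist_coeffs': array([-0.10123001,  0.        ,  0.        ,  0.        ,  0.        ]), 'rvec': array([ 0.83558238,  2.51780176, -1.16754957]), 'tvec': array([ 0.51004578, -0.08494015,  1.40058368])}
{'fx': 453.1778511115743, 'fy': 453.1778511115743, 'cx': 285.6418801571954, 'cy': 209.96929750933265, 'dist_coeffs': array([-0.13049298,  0.        ,  0.        ,  0.        ,  0.        ]), 'rvec': array([ 0.38568223, -2.75891659,  1.21011072]), 'tvec': array([0.54112221, 0.24195975, 1.06063216])}
{'time': 0.1, 'q': array([ 1.17468130e+00,  5.27658405e-02,  1.40162321e+00,  3.49122284e-05,
        1.68858448e+00, -7.03183426e-02]), 'qd': array([-0.00028621, -0.00050569, -0.00304123, -0.0013567 ,  0.00228818,
        0.00268073]), 'joint_efforts': array([ 1.27689564e-03, -3.82582641e+01, -3.60984707e+01, -4.56900659e-05,
        4.77128749e-03, -6.15358840e-05]), 'eef_pos': array([0.16789299, 0.4971094 , 0.20116082]), 'tool_rot': array([ 1.62176807e-01,  9.86761474e-01, -6.67742372e-04, -1.76433801e-04]), 'wrist_force': array([-0.56506546, -0.3350111 ,  0.46735513]), 'wrist_torque': array([ 0.00686304, -0.01324346, -0.02565595]), 'finger_force': 0.0, 'width': 0.08542033522025218}
```

View pics/scene0.png

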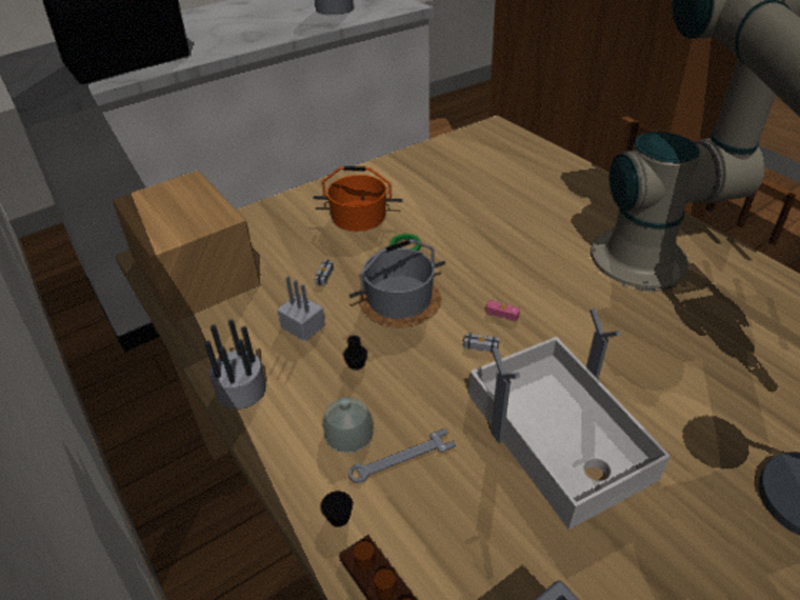

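View pics/side0.png

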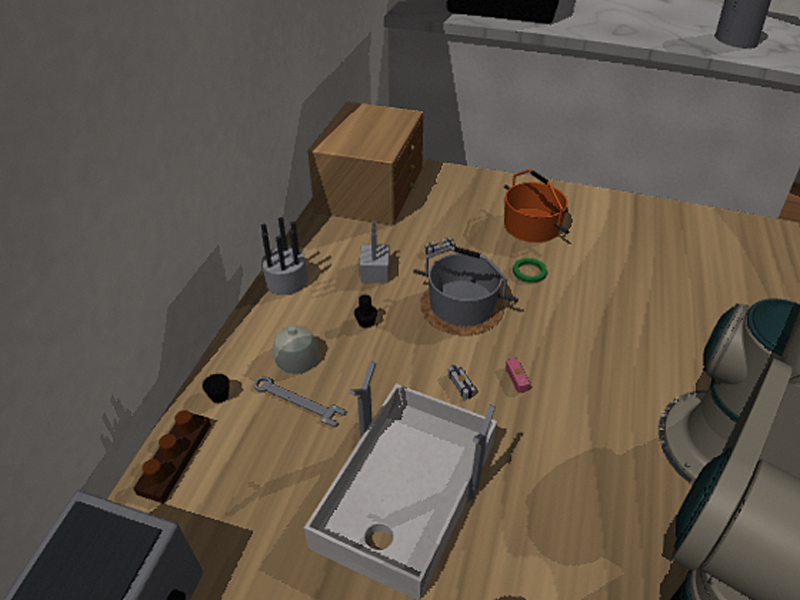

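The scene view shows the grey pail and mat at (400,285), the stopper at (355,352), holders at (325,271) and (481,344), the pink decoy at (502,310), the basin with its drain at (597,468), the dome at (347,425), the wrench at (400,455) and the ring behind the pail. The side view shows the same two holders, at (440,246) and (461,381).

```bash
cat > h.py <<'E'
import numpy as np, cv2
from workcell import robot
from scipy.spatial.transform import Rotation as R
def cal(n):
    c=robot.calibration(n); K=np.array([[c['fx'],0,c['cx']],[0,c['fy'],c['cy']],[0,0,1.]])
    return K,c['dist_coeffs'],np.array(c['rvec'],float),np.array(c['tvec'],float)
def ray(c,uv):
    K,d,r,t=c; Rm=cv2.Rodrigues(r)[0]
    p=cv2.undistortPoints(np.array([[uv]],float),K,d).ravel()
    v=Rm.T@np.array([p[0],p[1],1]); return -Rm.T@t, v/np.linalg.norm(v)
def plane(c,uv,z):
    o,v=ray(c,uv); return o+v*(z-o[2])/v[2]
def tri(rays):
    A=sum(np.eye(3)-np.outer(v,v) for o,v in rays); b=sum((np.eye(3)-np.outer(v,v))@o for o,v in rays)
    p=np.linalg.solve(A,b); return p,max(np.linalg.norm(np.cross(v,p-o)) for o,v in rays)
def proj(c,P):
    K,d,r,t=c; return cv2.projectPoints(np.array(P,float).reshape(-1,3),r,t,K,d)[0].reshape(-1,2)
def crop(im,x,y,w,h,f):
    cv2.imwrite(f,cv2.resize(im[y:y+h,x:x+w],(800,600),interpolation=cv2.INTER_CUBIC))
E
python3 - <<'E'
import cv2; from h import *
a=cv2.imread('/tmp/scene0raw.png');b=cv2.imread('/tmp/side0raw.png')
crop(a,200,110,280,210+55 if 0 else 210,'pics/sc_c.png')
crop(b,220,140,200,150,'pics/si_c.png')
E
```

```text
(no output)
```

View pics/sc_c.png

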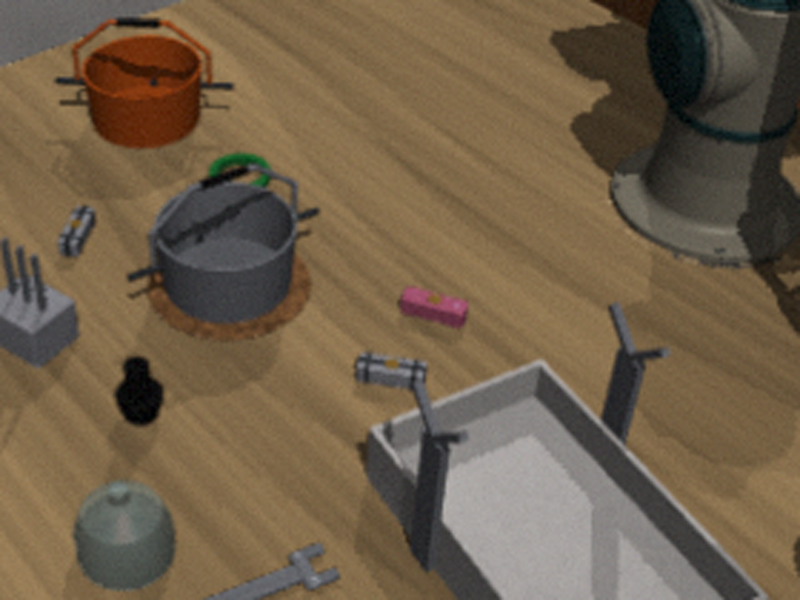

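View pics/si_c.png

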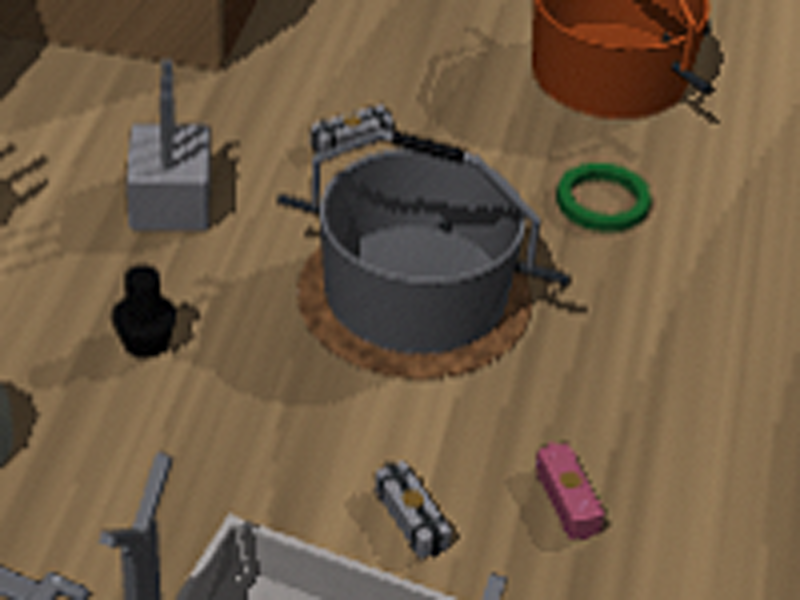

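Scene crop: pin tips at (130,278) and (318,212), sleeve at (225,177), stopper top at (136,362), holder dots at (76,222) and (392,364). Side crop: pin tips at (281,200) and (568,281), sleeve at (430,146), stopper top at (142,272), holder dots at (352,121) and (413,499). The lug is hidden behind the pail in both.

Run:
```python
from h import *
from scipy.optimize import least_squares
np.set_printoptions(precision=4,suppress=True)
S,D=cal('scene'),cal('side')
s=lambda u,v:(200+u*.35-.3,110+v*.35-.3); d=lambda u,v:(220+u*.25-.35,140+v*.25-.35); f=lambda u,v:(u*.7-.15,v*.7-.15)
print('cams',ray(S,(280,210))[0],ray(D,(280,210))[0])
T={'pinL':(s(130,278),d(281,200)),'pinR':(s(318,212),d(568,281)),'sleeve':(s(225,177),d(430,146)),'stop':(s(136,362),d(142,272)),
'hA':(s(76,224),d(352,121)),'hB':(s(392,364),d(413,499)),'drain':(f(597,466),f(379,537)),
'matL':(s(150,290),d(299,295))}
for k,(a,b) in T.items(): print(k,*tri([ray(S,a),ray(D,b)]))
P=lambda n,c,fn,z,*uv:print(n,[plane(c,fn(*q),z)[:2] for q in uv])
P('hA sc',S,s,.02,(76,222),(86,208),(68,238)); P('hA si',D,d,.02,(352,121),(313,125),(388,110))
P('hB sc',S,s,.02,(392,364),(358,360),(425,367)); P('hB si',D,d,.02,(413,499),(390,470),(440,537))
P('stop sc',S,s,.064,(136,362)); P('stop si',D,d,.064,(142,272))
P('ring',D,d,.006,(605,197)); P('dome',D,f,.0,(297,360)); P('twz',D,d,.05,(169,150));P('wr',D,f,.0,(262,383),(333,412));P('pink',D,d,.02,(571,480))
C=[(-89,-97.5,65),(89,-97.5,65),(89,192.5,65),(-89,192.5,65),(0,140,25)]
obs=[]
pts={'s':[f(471,376),f(558,342),f(665,458),f(571,523),f(597,467)],'d':[f(401,388),f(495,430),f(420,592),f(307,529),f(379,537)]}
w=lambda p,c:np.array([p[0]+c[0]/1e3*np.cos(p[2])-c[1]/1e3*np.sin(p[2]),p[1]+c[0]/1e3*np.sin(p[2])+c[1]/1e3*np.cos(p[2]),c[2]/1e3])
for o in ([0,1,2,3,4],[1,0,3,2,4]):
  def res(p):
    W=[w(p,C[i]) for i in o]
    return np.r_[(proj(S,W)-pts['s']).ravel(),(proj(D,W)-pts['d']).ravel()]
  b=min((least_squares(res,[.5,0,y],loss='soft_l1') for y in(-2,0,1.5,3)),key=lambda r:r.cost); print(o,b.x,b.cost,b.fun.reshape(2,5,2))
```

```text
cams [1.0587 0.6112 0.8571] [0.359  0.741  0.8935]
pinL [ 0.6136 -0.226   0.0516] 0.0002798077923927571
pinR [ 0.4008 -0.1982  0.0505] 0.00038237876278256487
sleeve [ 0.5067 -0.2111  0.1354] 0.0003878389639164779
stop [ 0.6791 -0.1088  0.0672] 0.00011448217929593302
hA [ 0.5949 -0.3706  0.02  ] 2.7919949629702237e-05
hB [ 0.4657 -0.0038  0.0194] 5.7492832139524325e-05
drain [0.5133 0.3249 0.0264] 0.0029087020068965484
matL [ 0.5909 -0.2142  0.0046] 0.022901391612282225
hA sc [array([ 0.5932, -0.3737]), array([ 0.5719, -0.3885]), array([ 0.6138, -0.355 ])]
hA si [array([ 0.5949, -0.3706]), array([ 0.6231, -0.357 ]), array([ 0.5708, -0.3925])]
hB sc [array([ 0.4661, -0.0034]), array([ 0.488, -0.027]), array([0.4441, 0.0184])]
hB si [array([ 0.4656, -0.0032]), array([ 0.485, -0.023]), array([0.4429, 0.0224])]
stop sc [array([ 0.6775, -0.1119])]
stop si [array([ 0.6803, -0.112 ])]
ring [array([ 0.3899, -0.351 ])]
dome [array([0.7706, 0.0221])]
twz [array([ 0.7095, -0.2599])]
wr [array([0.8098, 0.0917]), array([0.6641, 0.1163])]
pink [array([ 0.3715, -0.0463])]
[0, 1, 2, 3, 4] [0.5524 0.2157 0.7812] 669.9882476089666 [[[   3.2701   -2.7208]
  [ -64.6778   82.7884]
  [  -0.1998   16.572 ]
  [  55.8739  -93.6461]
  [  14.839   -15.6462]]

 [[  -2.5938   -0.6125]
  [-138.5812   -0.6712]
  [ -26.1428   -2.4121]
  [ 132.7057   -0.5886]
  [  29.7451    2.1117]]]
[1, 0, 3, 2, 4] [ 0.4913  0.1908 -0.1745] 41.64654655080824 [[[  0.7448  -3.0219]
  [  0.195   -3.1903]
  [  5.0371  -0.2451]
  [  3.9876 -10.4803]
  [  1.1364   2.5874]]

 [[ -3.7613  -2.3852]
  [  1.1231  -5.2263]
  [ -1.0361  -5.8147]
  [ -3.4244  -0.1947]
  [ -1.096    0.3193]]]
```

```bash
cat >> h.py <<'E'
def go(g,yaw=None,tool_tcp=False,Rt=None):
    """grasp-point target g (world), yaw (rad) = world direction of the tool y (mod pi), tool down"""
    st=robot.get_state(); R0=R.from_quat(st['tool_rot']); 
    if Rt is None:
        best=None
        for k in (0,np.pi):
            y=np.array([np.cos(yaw+k),np.sin(yaw+k),0]); z=np.array([0,0,-1.]); x=np.cross(y,z)
            r=R0.inv()*R.from_matrix(np.c_[x,y,z])
            q6=st['q'][5]+r.as_rotvec()[2]
            sc=r.magnitude()+(100 if abs(q6)>2.7 else 0)
            if best is None or sc<best[0]: best=(sc,r,R0*r)
        r,Rt=best[1],best[2]
    else: r=R0.inv()*Rt
    tcp=np.array(g)+Rt.as_matrix()[:,2]*(0 if tool_tcp else robot.tcp_to_grasp)
    dp=R0.inv().apply(tcp-st['eef_pos'])
    print('t',round(st['time'],2),'rot',np.round(np.degrees(r.as_rotvec()),1),'dp',np.round(dp,4),'q6',round(st['q'][5],2),'len',round(float(np.linalg.norm(dp)),3)); return dp
E
python3 - <<'E'
from h import *
from scipy.optimize import least_squares
np.set_printoptions(precision=4,suppress=True)
S,D=cal('scene'),cal('side')
s=lambda u,v:(200+u*.35-.3,110+v*.35-.3); f=lambda u,v:(u*.7-.15,v*.7-.15)
w=lambda p,c:np.array([p[0]+c[0]/1e3*np.cos(p[2])-c[1]/1e3*np.sin(p[2]),p[1]+c[0]/1e3*np.sin(p[2])+c[1]/1e3*np.cos(p[2]),c[2]/1e3])
o=[(S,s(370,433),(89,-97.5,65)),(S,s(541,362),(-89,-97.5,65)),(S,f(597,466),(0,140,25)),(S,s(613,308),(-93,-29,184)),(S,s(662,352),(-93,29,184)),(S,s(420,387),(93,-29,184)),(S,s(462,437),(93,29,184)),
(D,f(401,388),(89,-97.5,65)),(D,f(379,536),(0,140,25)),(D,f(373,364),(93,-29,184)),(D,f(493,407),(-93,-29,184))]
res=lambda p:np.concatenate([proj(c,[w(p,P)])[0]-u for c,u,P in o])
b=least_squares(res,[.49,.19,-.17],loss='soft_l1');print(b.x,b.cost);print(b.fun.reshape(-1,2)); print('drain',w(b.x,(0,140,25)))
go([.679,-.110,.16],0.5)
E
python3 -m inch '[{"rot":[0,0,0],"dp":[0,0,-0.02],"gripper":0.085}]'
```

```text
[ 0.4921  0.1888 -0.1631] 13.865272958416863
[[ 0.1331 -1.153 ]
 [ 0.2257 -0.7689]
 [ 0.7889  2.5444]
 [ 1.31   -1.2799]
 [ 1.0086 -1.115 ]
 [-0.0292 -1.2815]
 [ 0.6028 -0.859 ]
 [-4.4149 -2.95  ]
 [-0.4384  0.362 ]
 [-1.3455 -0.708 ]
 [-1.5443 -0.6548]]
drain [0.5148 0.3269 0.025 ]
t 0.1 rot [-0.1  0.  42.7] dp [-0.6785 -0.4115  0.0603] q6 -0.07 len 0.796
time: 0.22
eef_pos: [0.1676, 0.4965, 0.2199]
tool_rot: [0.162, 0.987, -0.002, -0.001]
wrist_force: [0.0, 0.9, 0.1]
width: 0.0855
finger_force: 0.0
```

```bash
python3 -m inch '[{"dp":[-0.03,0,-0.06],"rot":[0,0,0],"gripper":0.085},{"dp":[-0.08,-0.03,-0.11],"rot":[0,0,0],"gripper":0.085},{"dp":[-0.33,-0.11,-0.14],"rot":[0,0,0],"gripper":0.085},{"dp":[-0.33,-0.11,-0.14],"rot":[0,0,0],"gripper":0.085},{"dp":[-0.33,-0.11,-0.14],"rot":[0,0,0],"gripper":0.085},{"dp":[-0.33,-0.11,-0.14],"rot":[0,0,0],"gripper":0.085},{"dp":[-0.33,-0.11,-0.14],"rot":[0,0,0],"gripper":0.085},{"dp":[-0.33,-0.11,-0.14],"rot":[0,0,0],"gripper":0.085},{"dp":[-0.33,-0.11,-0.14],"rot":[0,0,0],"gripper":0.085}]'
python3 - <<'E'
from h import *
np.set_printoptions(precision=4,suppress=True)
c=cal('wrist'); im=robot.capture('wrist'); cv2.imwrite('/tmp/w1.png',im); cv2.imwrite('pics/w1.png',cv2.resize(im,(800,600)))
import pickle; pickle.dump(c,open('/tmp/w1.pkl','wb'))
print(ray(c,(280,210)), proj(c,[[.515,.327,.025]])/.7, robot.get_state()['eef_pos'])
E
```

```text
time: 1.35
eef_pos: [0.4449, 0.288, 0.3615]
tool_rot: [0.162, 0.987, -0.0, -0.0]
wrist_force: [-0.4, 0.7, 0.1]
width: 0.0849
finger_force: 0.0
(array([0.3704, 0.3127, 0.5339]), array([ 0.2804, -0.1102, -0.9535])) [[458.8523 276.7046]] [0.4446 0.2883 0.3617]
```

View pics/w1.png

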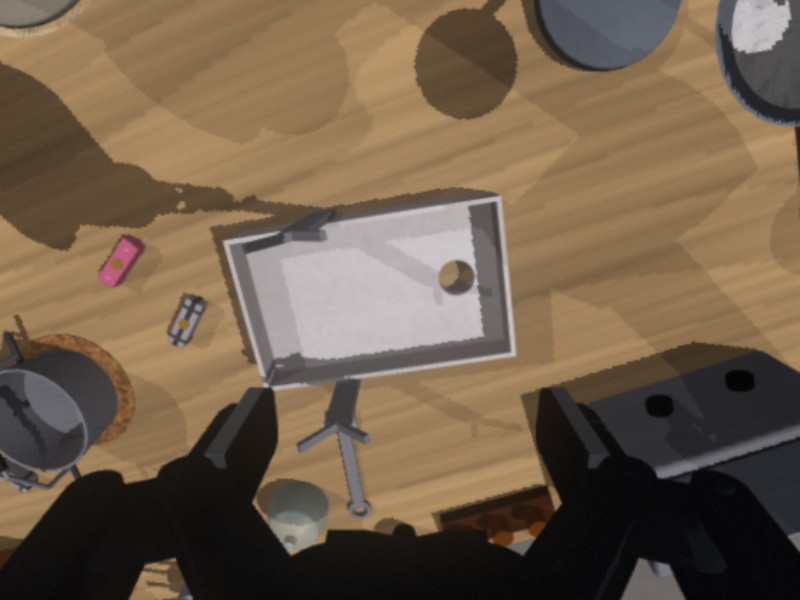

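The wrist view shows the drain at (456,277) and the basin's outer top corners at (224,241), (498,195), (515,354) and (266,387). Holder B's dot is at (185,324).

Run:
```python
from h import *
import pickle
from scipy.optimize import least_squares
np.set_printoptions(precision=4,suppress=True)
S,D=cal('scene'),cal('side');W=pickle.load(open('/tmp/w1.pkl','rb'))
s=lambda u,v:(200+u*.35-.3,110+v*.35-.3); f=lambda u,v:(u*.7-.15,v*.7-.15)
w=lambda p,c:np.array([p[0]+c[0]/1e3*np.cos(p[2])-c[1]/1e3*np.sin(p[2]),p[1]+c[0]/1e3*np.sin(p[2])+c[1]/1e3*np.cos(p[2]),c[2]/1e3])
o=[(S,s(370,433),(89,-97.5,65)),(S,s(541,362),(-89,-97.5,65)),(S,s(613,308),(-93,-29,184)),(S,s(662,352),(-93,29,184)),(S,s(420,387),(93,-29,184)),(S,s(462,437),(93,29,184)),
(D,f(373,364),(93,-29,184)),(D,f(493,407),(-93,-29,184)),(W,f(456,277),(0,140,25)),(W,f(456,277),(0,140,25)),(W,f(224,241),(-89,-97.5,65)),(W,f(498,195),(-89,192.5,65)),(W,f(515,354),(89,192.5,65)),(W,f(266,387),(89,-97.5,65))]
for oo in (o,o[8:]):
  res=lambda p:np.concatenate([proj(c,[w(p,P)])[0]-u for c,u,P in oo])
  b=least_squares(res,[.49,.19,-.17],loss='soft_l1');print(b.x,b.cost);print(b.fun.reshape(-1,2).T); print('drain',w(b.x,(0,140,25)))
print('hB',plane(W,f(185,324),.02),plane(W,f(174,343),.02),plane(W,f(196,301),.02), 'drain',plane(W,f(456,277),.025))
go([.679,-.110,.16],np.arctan2(-.11,.679)-np.pi/2)
```

```text
[ 0.4912  0.1865 -0.1639] 13.920599156466338
[[-0.2047 -0.152   0.8242  0.4614 -0.4694  0.0957 -0.6127 -0.9318  0.6129
   0.6129 -0.4163  2.3718  1.3154  0.1827]
 [-1.8913 -1.3907 -1.9349 -1.8138 -2.0797 -1.7162 -1.4272 -1.4116 -0.1207
  -0.1207 -0.5034 -0.5609  0.4124  2.7649]]
drain [0.5141 0.3246 0.025 ]
[ 0.491   0.1853 -0.1634] 3.9828689960085097
[[-0.1142 -0.1142 -1.1986  1.5082  0.5996 -0.4757]
 [-0.0594 -0.0594 -0.3415 -0.5055  0.4546  2.8779]]
drain [0.5138 0.3235 0.025 ]
hB [ 0.4668 -0.0048  0.02  ] [ 0.4849 -0.0298  0.02  ] [0.4447 0.0216 0.02  ] drain [0.514  0.3236 0.025 ]
t 1.4 rot [-0.  -0.  -9.4] dp [-0.3492 -0.3028  0.2202] q6 -0.74 len 0.512
```

```bash
python3 -m inch '[{"dp":[-0.30,-0.26,0.1],"rot":[0,0,-9],"gripper":0.085},{"dp":[-0.30,-0.26,0.1],"rot":[0,0,-9],"gripper":0.085},{"dp":[-0.30,-0.26,0.1],"rot":[0,0,-9],"gripper":0.085},{"dp":[-0.30,-0.26,0.1],"rot":[0,0,-9],"gripper":0.085},{"dp":[-0.30,-0.26,0.1],"rot":[0,0,-9],"gripper":0.085},{"dp":[-0.30,-0.26,0.1],"rot":[0,0,-9],"gripper":0.085},{"dp":[-0.30,-0.26,0.1],"rot":[0,0,-9],"gripper":0.085},{"dp":[-0.30,-0.26,0.1],"rot":[0,0,-9],"gripper":0.085},{"dp":[-0.30,-0.26,0.1],"rot":[0,0,-9],"gripper":0.085}]'
python3 - <<'E'
from h import *
np.set_printoptions(precision=4,suppress=True)
c=cal('wrist'); im=robot.capture('wrist'); cv2.imwrite('/tmp/w2.png',im); cv2.imwrite('pics/w2.png',cv2.resize(im,(800,600)))
import pickle; pickle.dump(c,open('/tmp/w2.pkl','wb'))
print(ray(c,(280,210)), proj(c,[[.679,-.110,.064],[.507,-.212,.135],[.594,-.372,.02]])/.7, robot.get_state()['eef_pos'])
E
```

```text
time: 2.52
eef_pos: [0.6463, -0.0532, 0.2623]
tool_rot: [0.083, 0.997, 0.0, 0.0]
wrist_force: [-0.5, -0.1, 0.4]
width: 0.0851
finger_force: 0.0
(array([ 0.5686, -0.0407,  0.4346]), array([ 0.2952, -0.064 , -0.9533])) [[347.8289 303.4189]
 [119.6716 105.7597]
 [ 67.1385 248.526 ]] [ 0.6463 -0.053   0.2628]
```

View pics/w2.png

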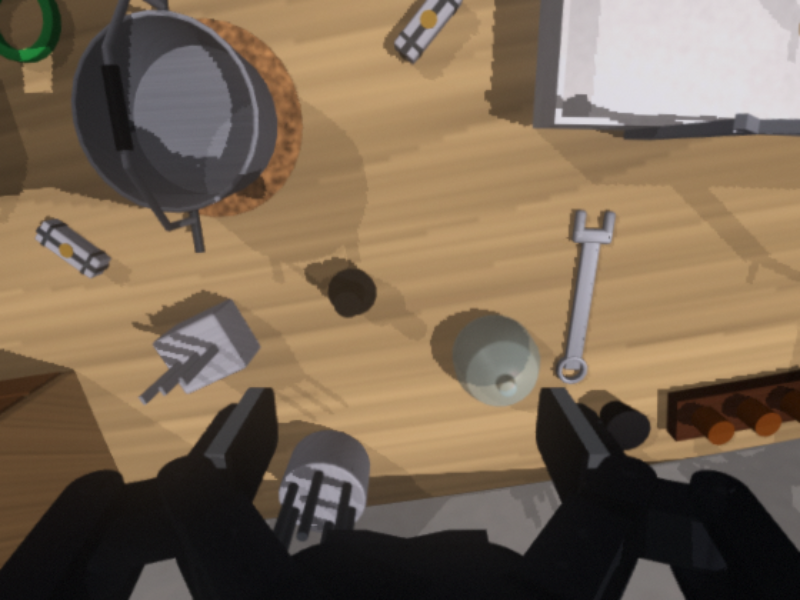

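The stopper's stem top is at (350,300), near the prediction. Holder A is at (67,250), holder B at (428,20), and no other holders are visible.

Run:
```python
from h import *
import pickle
W=pickle.load(open('/tmp/w2.pkl','rb')); f=lambda u,v:(u*.7-.15,v*.7-.15)
print('stop',plane(W,f(350,300),.064),plane(W,f(352,291),.028)); print('hA',plane(W,f(66,250),.02),plane(W,f(42,227),.02),plane(W,f(100,268),.02)); print('sleeve',plane(W,f(117,108),.135+.005),plane(W,f(109,68),.14),plane(W,f(126,148),.14))
p=plane(W,f(350,300),.064); go([p[0],p[1],.050],np.pi/2-.165)
```

```text
stop [ 0.67609335 -0.10769246  0.064     ] [ 0.67827004 -0.11059203  0.028     ]
hA [ 0.59490686 -0.3738322   0.02      ] [ 0.56971581 -0.3894052   0.02      ] [ 0.61757757 -0.34635203  0.02      ]
sleeve [ 0.50878427 -0.21134639  0.14      ] [ 0.48584697 -0.20901834  0.14      ] [ 0.53258236 -0.213308    0.14      ]
t 2.58 rot [ 0.   0.1 -0.1] dp [-0.0382 -0.0491  0.2315] q6 -1.54 len 0.24
```

```bash
python3 -m inch '[{"dp":[-0.04,-0.05,0.05],"rot":[0,0,0],"gripper":0.07},{"dp":[-0.04,-0.05,0.1],"rot":[0,0,0],"gripper":0.07},{"dp":[-0.04,-0.05,0.15],"rot":[0,0,0],"gripper":0.06},{"dp":[-0.04,-0.05,0.2],"rot":[0,0,0],"gripper":0.06},{"dp":[-0.04,-0.05,0.231],"rot":[0,0,0],"gripper":0.06},{"dp":[-0.04,-0.05,0.231],"rot":[0,0,0],"gripper":0.06},{"dp":[-0.04,-0.05,0.231],"rot":[0,0,0],"gripper":0.01},{"dp":[-0.04,-0.05,0.231],"rot":[0,0,0],"gripper":0.01},{"dp":[-0.04,-0.05,0.231],"rot":[0,0,0],"gripper":0.01},{"dp":[-0.04,-0.05,0.231],"rot":[0,0,0],"gripper":0.01},{"dp":[-0.04,-0.05,0.231],"rot":[0,0,0],"gripper":0.01}]' 60
python3 -m inch '[{"dp":[0,0,-0.05],"rot":[0,0,0],"gripper":0.01},{"dp":[0,0,-0.1],"rot":[0,0,0],"gripper":0.01},{"dp":[0,0,-0.15],"rot":[0,0,0],"gripper":0.01},{"dp":[0,0,-0.2],"rot":[0,0,0],"gripper":0.01},{"dp":[0,0,-0.25],"rot":[0,0,0],"gripper":0.01},{"dp":[0,0,-0.25],"rot":[0,0,0],"gripper":0.01}]'
python3 - <<'E'
from h import *
go([.514,.324,.25],np.pi/2-.163)
E
```

```text
time: 3.95
eef_pos: [0.6815, -0.1114, 0.0383]
tool_rot: [0.084, 0.996, -0.001, 0.006]
wrist_force: [-0.3, 1.2, 18.1]
width: 0.0099
finger_force: 8.7
time: 4.7
eef_pos: [0.6786, -0.111, 0.2886]
tool_rot: [0.084, 0.996, -0.001, 0.006]
wrist_force: [-0.1, 0.4, -0.0]
width: 0.0101
finger_force: 0.0
t 4.7 rot [-0.   0.7 -0.3] dp [0.236  0.4012 0.0542] q6 -1.62 len 0.469
```

Run:
```python
from h import *
import pickle
for n in ('wrist','side'):
    c=cal(n); im=robot.capture(n); pickle.dump((c,im),open(f'/tmp/3{n}.pkl','wb'))
    if n=='wrist': a=cv2.resize(im,(533,400))
    else: b=im[150:300,180:380]
u,v=0,0
cv2.imwrite('pics/w3.png',np.vstack([cv2.resize(im if 0 else a,(533,400)),np.zeros((200,533,3),np.uint8)])[:400])
cv2.imwrite('pics/w3b.png',np.hstack([a[:, :400],cv2.resize(b,(400,300))[:300]] if 0 else [a[:300,:400] if 0 else cv2.resize(a,(400,300)),cv2.resize(b,(400,300))]))
```

```text
(no output)
```

View pics/w3b.png

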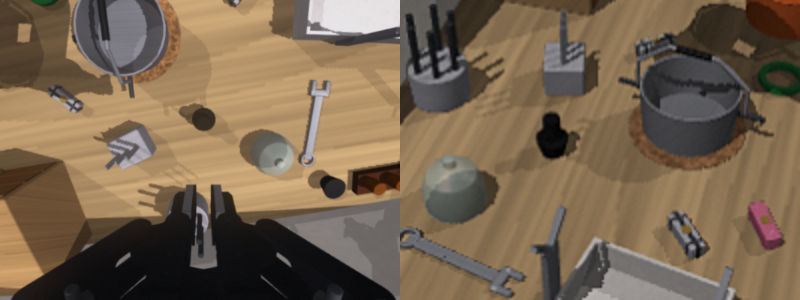

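Run:
```python
from h import *
import pickle
np.set_printoptions(precision=4,suppress=True)
c,im=pickle.load(open('/tmp/3wrist.pkl','rb')); d,im2=pickle.load(open('/tmp/3side.pkl','rb'))
st=robot.get_state(); print(st['eef_pos'],R.from_quat(st['tool_rot']).as_matrix()[:,2])
print('tcp px',proj(c,[st['eef_pos'],[.6786,-.111,.064],[.6786,-.111,.0]]))
print(plane(c,(285.6,168),.064),plane(c,(285.6,168),.0))
A=cv2.resize(im[120:330,200:340],(400,600),interpolation=cv2.INTER_CUBIC); B=cv2.resize(im2[190:250,236:276],(400,600),interpolation=cv2.INTER_CUBIC)
cv2.imwrite('pics/w4.png',np.clip(np.hstack([A,B]).astype(int)*2,0,255).astype(np.uint8))
```

```text
[ 0.6776 -0.1108  0.282 ] [ 0.0022 -0.0004 -1.    ]
tcp px [[285.5566 243.0347]
 [285.214  172.2401]
 [285.1742 163.3328]]
[ 0.6734 -0.1096  0.064 ] [ 0.6854 -0.1115  0.    ]
```

View pics/w4.png

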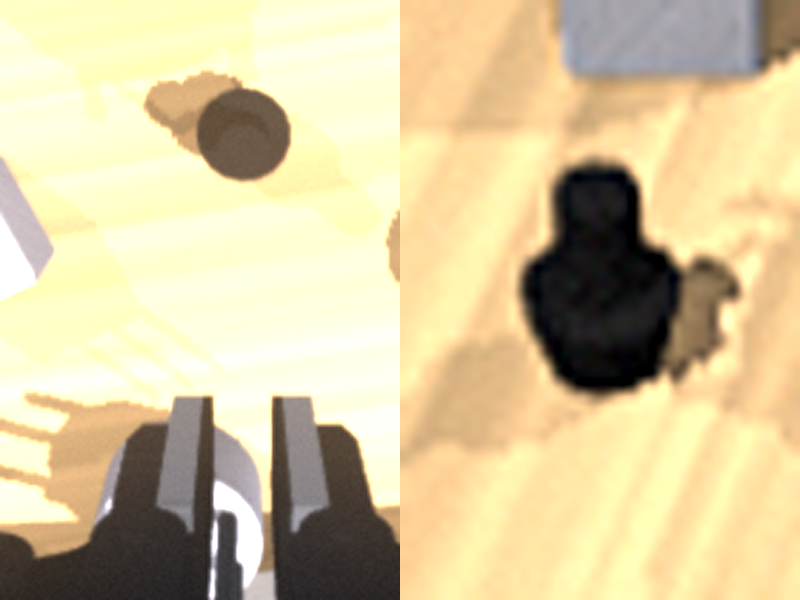

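Run:
```python
from h import *
go([.6785,-.111,.053],np.pi/2-.165)
```

```text
t 4.8 rot [-0.   0.1 -0.2] dp [-0.0003 -0.      0.2477] q6 -1.62 len 0.248
```

```bash
python3 -m inch '[{"dp":[0,0,0],"rot":[0,0,0],"gripper":0.06},{"dp":[0,0,0],"rot":[0,0,0],"gripper":0.06},{"dp":[0,0,0.06],"rot":[0,0,0],"gripper":0.06},{"dp":[0,0,0.12],"rot":[0,0,0],"gripper":0.06},{"dp":[0,0,0.18],"rot":[0,0,0],"gripper":0.06},{"dp":[0,0,0.22],"rot":[0,0,0],"gripper":0.06},{"dp":[0,0,0.245],"rot":[0,0,0],"gripper":0.06},{"dp":[0,0,0.245],"rot":[0,0,0],"gripper":0.06},{"dp":[0,0,0.245],"rot":[0,0,0],"gripper":0.06},{"dp":[0,0,0.245],"rot":[0,0,0],"gripper":0.06}]'
python3 -m inch '[{"dp":[0,0,0],"rot":[0,0,0],"gripper":0.035},{"dp":[0,0,0],"rot":[0,0,0],"gripper":0.035},{"dp":[0,0,0],"rot":[0,0,0],"gripper":0.035},{"dp":[0,0,0],"rot":[0,0,0],"gripper":0.035}]' 40
python3 -m inch '[{"dp":[0,0,0],"rot":[0,0,0],"gripper":0.015},{"dp":[0,0,0],"rot":[0,0,0],"gripper":0.015},{"dp":[0,0,0],"rot":[0,0,0],"gripper":0.015},{"dp":[0,0,0],"rot":[0,0,0],"gripper":0.015}]' 40
```

```text
time: 6.05
eef_pos: [0.6785, -0.111, 0.038]
tool_rot: [0.084, 0.996, -0.0, 0.002]
wrist_force: [-0.8, 0.2, 0.9]
width: 0.0598
finger_force: 0.0
time: 6.55
eef_pos: [0.6775, -0.1108, 0.0359]
tool_rot: [0.084, 0.996, 0.0, -0.0]
wrist_force: [0.3, 0.3, 0.3]
width: 0.0353
finger_force: 0.0
time: 7.05
eef_pos: [0.6775, -0.1107, 0.0359]
tool_rot: [0.084, 0.996, 0.0, 0.0]
wrist_force: [0.8, -0.9, 0.2]
width: 0.0152
finger_force: 0.0
```

Run:
```python
from h import *
a=robot.capture('wrist'); b=robot.capture('side')
A=cv2.resize(a[100:310,140:420],(400,300)); B=cv2.resize(b[150:270,180:340],(400,300),interpolation=cv2.INTER_CUBIC)
cv2.imwrite('pics/w5.png',np.clip(np.hstack([A,B]).astype(int)*2,0,255).astype(np.uint8))
```

```text
(no output)
```

View pics/w5.png

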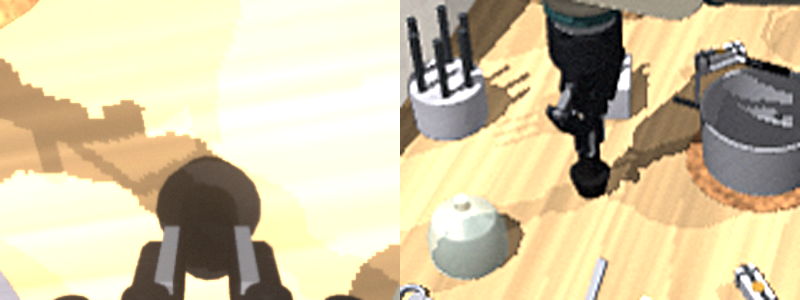

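The fingers straddle the stem, which is visible between the tips at (208,235). I'll close further.

```bash
python3 -m inch '[{"dp":[0,0,0],"rot":[0,0,0],"gripper":0.008},{"dp":[0,0,0],"rot":[0,0,0],"gripper":0.008},{"dp":[0,0,0],"rot":[0,0,0],"gripper":0.008},{"dp":[0,0,0],"rot":[0,0,0],"gripper":0.008}]' 60
python3 -m inch '[{"dp":[0,0,0],"rot":[0,0,0],"gripper":0.0},{"dp":[0,0,0],"rot":[0,0,0],"gripper":0.0},{"dp":[0,0,0],"rot":[0,0,0],"gripper":0.0},{"dp":[0,0,0],"rot":[0,0,0],"gripper":0.0},{"dp":[0,0,0],"rot":[0,0,0],"gripper":0.0}]' 60
python3 - <<'E'
from h import *
a=robot.capture('wrist'); b=robot.capture('side')
A=cv2.resize(a[205:310,210:350],(400,300)); B=cv2.resize(b[190:250,230:310],(400,300),interpolation=cv2.INTER_CUBIC)
cv2.imwrite('pics/w6.png',np.clip(np.hstack([A,B]).astype(int)*4,0,255).astype(np.uint8))
E
```

```text
time: 7.65
eef_pos: [0.6775, -0.1108, 0.0359]
tool_rot: [0.084, 0.996, 0.0, 0.0]
wrist_force: [0.1, 0.5, 0.3]
width: 0.0082
finger_force: 0.0
time: 8.28
eef_pos: [0.6775, -0.1107, 0.0359]
tool_rot: [0.084, 0.996, 0.0, 0.0]
wrist_force: [0.2, 1.4, -0.8]
width: -0.0003
finger_force: 0.0
```

View pics/w6.png

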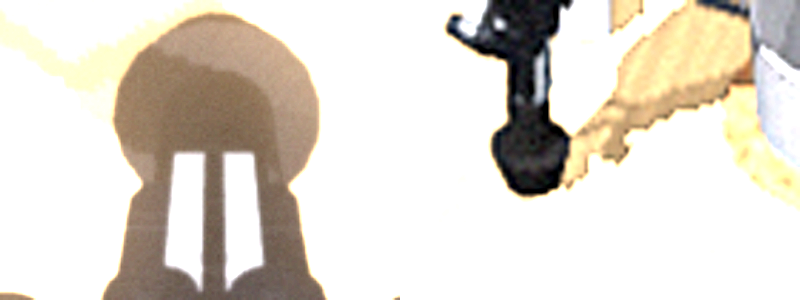

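The fingers shut fully and the stem was missed, so I'll check the tip against the calibration.

Run:
```python
from h import *
np.set_printoptions(precision=4,suppress=True)
c=cal('wrist'); d=cal('side'); s=cal('scene'); e=robot.get_state()['eef_pos']
print('side tcp',proj(d,[e]),'wrist tcp',proj(c,[e,e+[-.011,0,0],e+[.011,0,0],e+[0,0,.019]]),'cam',ray(c,(0,0))[0]-e, 'f',c[0][0,0])
print('disk@.028',plane(c,(286,245.5),.028))
im=robot.capture('scene'); u=proj(s,[e])[0]; print('scene tcp',u)
x,y=int(u[0])-40,int(u[1])-40
b=robot.capture('side'); v=proj(d,[e])[0]; X,Y=int(v[0])-40,int(v[1])-40
A=cv2.resize(im[y:y+60,x:x+80],(400,300),interpolation=cv2.INTER_CUBIC);B=cv2.resize(b[Y:Y+60,X:X+80],(400,300),interpolation=cv2.INTER_CUBIC)
for k,q,o in((A,u,(x,y)),(B,v,(X,Y))): cv2.circle(k,(int((q[0]-o[0])*5),int((q[1]-o[1])*5)),4,(0,0,255),1)
cv2.imwrite('pics/w7.png',np.clip(np.hstack([A,B]).astype(int)*3,0,255).astype(np.uint8))
```

```text
side tcp [[256.3773 215.666 ]] wrist tcp [[285.5073 249.2116]
 [282.3427 232.0237]
 [288.5569 265.7641]
 [285.5903 264.1187]] cam [-0.0776  0.0127  0.1723] f 320.23425990368816
disk@.028 [ 0.6787 -0.1106  0.028 ]
scene tcp [248.3953 244.368 ]
```

View pics/w7.png

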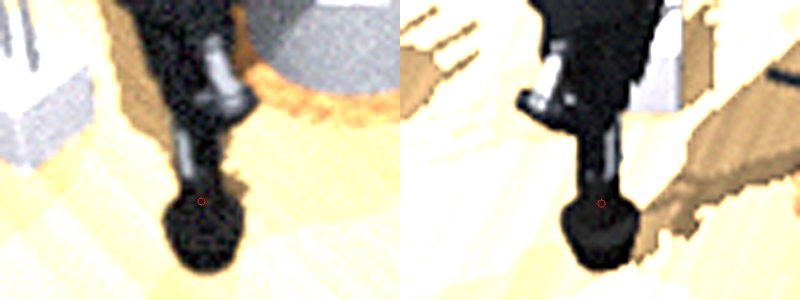

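```bash
python3 -m inch '[{"dp":[0,0,-0.05],"rot":[0,0,0],"gripper":0.0},{"dp":[0,0,-0.10],"rot":[0,0,0],"gripper":0.06},{"dp":[0.05,0,-0.15],"rot":[0,0,0],"gripper":0.06},{"dp":[0.05,0,-0.15],"rot":[0,0,0],"gripper":0.06},{"dp":[0.05,0,-0.15],"rot":[0,0,0],"gripper":0.06}]'
python3 - <<'E'
from h import *
import pickle
np.set_printoptions(precision=4,suppress=True)
P=[.6785,-.111,.03]; out=[]
for n,h in (('wrist',60),('side',24),('scene',24)):
    c=cal(n); im=robot.capture(n); u=proj(c,[P])[0]; x,y=int(u[0]-h*.5),int(u[1]-h*.75)
    pickle.dump((c,im),open(f'/tmp/8{n}.pkl','wb'))
    k=cv2.resize(im[y:y+int(h*1.5),x:x+h],(266,400),interpolation=cv2.INTER_NEAREST).astype(float)
    q=proj(c,[[P[0],P[1],z] for z in (0,.028,.064)]); print(n,x,y,266/h,q)
    k=255*(np.clip(k/80,0,1))**.6
    out.append(k)
cv2.imwrite('pics/w8.png',np.hstack(out).astype(np.uint8))
E
```

```text
time: 9.1
eef_pos: [0.6282, -0.1024, 0.1863]
tool_rot: [0.084, 0.996, -0.0, 0.0]
wrist_force: [0.2, 0.4, -0.8]
width: 0.0598
finger_force: 0.0
wrist 255 187 4.433333333333334 [[285.0385 222.8876]
 [285.0613 231.5038]
 [285.0961 244.6777]]
side 244 199 11.083333333333334 [[256.547  224.8285]
 [256.1671 217.615 ]
 [255.6645 208.0113]]
scene 236 228 11.083333333333334 [[249.0996 253.9696]
 [248.2647 246.6036]
 [247.1546 236.7744]]
```

View pics/w8.png

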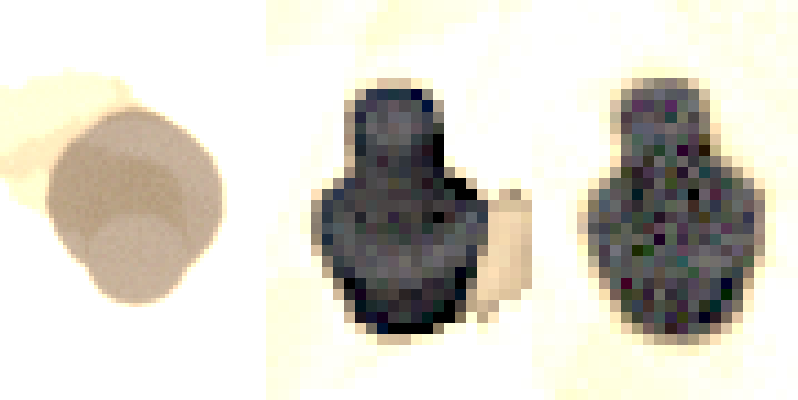

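The stem is clearly there and upright in all three views (wrist stem top at (136,258)), at (.6787,-.111), yet the fingers closed without any force. I'll grip lower, at the 46 mm rim.

```bash
python3 - <<'E'
from h import *
go([.6787,-.111,.018],np.pi/2-.165,tool_tcp=True)
E
python3 -m inch '[{"dp":[-0.05,0,0],"rot":[0,0,0],"gripper":0.068},{"dp":[-0.05,0,0],"rot":[0,0,0],"gripper":0.068},{"dp":[-0.05,0,0.06],"rot":[0,0,0],"gripper":0.068},{"dp":[-0.051,0,0.12],"rot":[0,0,0],"gripper":0.068},{"dp":[-0.051,0,0.15],"rot":[0,0,0],"gripper":0.068},{"dp":[-0.051,0,0.165],"rot":[0,0,0],"gripper":0.068},{"dp":[-0.051,0,0.165],"rot":[0,0,0],"gripper":0.068},{"dp":[-0.051,0,0.165],"rot":[0,0,0],"gripper":0.068},{"dp":[-0.051,0,0.165],"rot":[0,0,0],"gripper":0.068}]'
python3 -m inch '[{"dp":[0,0,0],"rot":[0,0,0],"gripper":0.03},{"dp":[0,0,0],"rot":[0,0,0],"gripper":0.03},{"dp":[0,0,0],"rot":[0,0,0],"gripper":0.03},{"dp":[0,0,0],"rot":[0,0,0],"gripper":0.03},{"dp":[0,0,0],"rot":[0,0,0],"gripper":0.03}]' 40
```

```text
t 9.25 rot [ 0.  -0.2 -0.2] dp [-0.052  -0.      0.1655] q6 -1.62 len 0.173
time: 10.38
eef_pos: [0.6795, -0.1111, 0.023]
tool_rot: [0.084, 0.996, -0.0, 0.002]
wrist_force: [-0.4, -0.9, 0.5]
width: 0.0679
finger_force: 0.0
time: 11.0
eef_pos: [0.6785, -0.1109, 0.0208]
tool_rot: [0.084, 0.996, 0.0, -0.0]
wrist_force: [-0.3, -0.4, 0.3]
width: 0.0299
finger_force: 0.0
```

```bash
python3 -m inch '[{"dp":[0,0,0],"rot":[0,0,0],"gripper":0.0},{"dp":[0,0,0],"rot":[0,0,0],"gripper":0.0},{"dp":[0,0,0],"rot":[0,0,0],"gripper":0.0}]' 60
python3 -m inch '[{"dp":[0,0,0],"rot":[0,0,0],"gripper":0.0},{"dp":[0,0,0],"rot":[0,0,0],"gripper":0.0},{"dp":[0,0,0],"rot":[0,0,0],"gripper":0.0}]'
python3 - <<'E'
from h import *
import pickle
for n in ('wrist','side','scene'): pickle.dump((cal(n),robot.capture(n)),open(f'/tmp/9{n}.pkl','wb'))
c,im=pickle.load(open('/tmp/9side.pkl','rb')); c0,i0=pickle.load(open('/tmp/8side.pkl','rb'))
g=im[195:235,240:275].max(2)
for r in g[::1]: print(''.join('#' if v<30 else '+' if v<60 else '.' for v in r))
E
```

```text
time: 11.38
eef_pos: [0.6787, -0.1109, 0.0212]
tool_rot: [0.084, 0.996, 0.0, 0.0]
wrist_force: [-0.6, 0.6, 2.0]
width: 0.0209
finger_force: 58.7
time: 11.75
eef_pos: [0.6786, -0.1109, 0.0211]
tool_rot: [0.084, 0.996, 0.0, 0.0]
wrist_force: [0.1, 1.4, 2.9]
width: 0.021
finger_force: 58.8
......+################+........+.+
+.....+################+........+..
##++.+#################............
#...+###++#############............
#...+++##+############.............
#++.+++###+..########+.............
##++######+..+#######+.............
+###########.+#######+.............
.####################+.............
..###################+.............
..+##################+.............
...+#################+.............
.....###########+#####.............
........+######++#####.............
.........+#####+.####+.........+...
.........+#####++###+........++++++
.........+#####++###.............++
.........+#####++###...............
.........+#####++###...............
..........#####++###+.........+++++
.........+#####+.#####+.....++..+++
.........######++#######+.++....+++
........+###############........+++
........################.......++++
........################......+++..
.........###############.......++..
.........##############+.......+++.
.........##############.......+++..
.........+#############.......++...
..........#############............
...........###########+............
...........###########+.+..........
............#########+++...........
.............######+...............
...................................
...................................
...................................
...................................
...................................
...................................
```

Now it holds (59 N at 21 mm). Lifting.

```bash
python3 -m inch '[{"dp":[0,0,-0.02],"rot":[0,0,0],"gripper":0.0},{"dp":[0,0,-0.05],"rot":[0,0,0],"gripper":0.0},{"dp":[0,0,-0.1],"rot":[0,0,0],"gripper":0.0},{"dp":[0,0,-0.15],"rot":[0,0,0],"gripper":0.0},{"dp":[0,0,-0.2],"rot":[0,0,0],"gripper":0.0},{"dp":[0,0,-0.2],"rot":[0,0,0],"gripper":0.0},{"dp":[0,0,-0.2],"rot":[0,0,0],"gripper":0.0}]'
python3 - <<'E'
from h import *
import pickle
np.set_printoptions(precision=4,suppress=True)
for n in ('wrist','side','scene'): pickle.dump((cal(n),robot.capture(n)),open(f'/tmp/a{n}.pkl','wb'))
e=robot.get_state(); print(e['eef_pos'],e['width'],e['finger_force'])
c,im=pickle.load(open('/tmp/aside.pkl','rb')); u=proj(c,[e['eef_pos']])[0]; print(u)
x,y=int(u[0])-18,int(u[1])-22
for r in im[y:y+45,x:x+36].max(2): print(''.join('#' if v<30 else '+' if v<60 else '.' for v in r))
E
```

```text
time: 12.78
eef_pos: [0.6781, -0.111, 0.2205]
tool_rot: [0.084, 0.996, 0.0, -0.0]
wrist_force: [0.7, 0.1, -0.9]
width: 0.0206
finger_force: 58.7
[ 0.6778 -0.1108  0.2187] 0.02087180006553443 58.72544288635254
[253.5519 162.1392]
..######################+...........
...#####################+...........
...+####################+...........
....####################+...........
.....++###########+#####+...........
........++#######++#####+...........
..........+######++#####+...........
..........+######++#####+...........
..........+######++#####+...........
..........+######++#####+...........
..........+######++#####............
...........######+++###.............
...........######+++###.............
...........######+++###.............
...........+#####+++###.............
.............####+.+###.............
.............++##+.####.............
............#####+########+.........
..........+################.........
..........#################.........
.........+#################+........
.........+#################+........
..........#################.........
..........+###############+.........
...........###############+.........
...........###############+.........
...........+##############..........
............##############..........
............#############+..........
............+############...........
.............###########+...........
..............#########.............
................+###+........+.....+
...........................+......+.
................................+...
...............................+....
............................++.....+
..................................+.
................................++..
...............................+....
............................++......
...........................+........
....................................
....................................
....................................
```

```bash
python3 -m inch '[{"dp":[0,0,-0.05],"rot":[0,0,0],"gripper":0.0},{"dp":[0.03,0.05,-0.08],"rot":[0,0,0],"gripper":0.0},{"dp":[0.06,0.1,-0.08],"rot":[0,0,0],"gripper":0.0},{"dp":[0.09,0.15,-0.08],"rot":[0,0,0],"gripper":0.0},{"dp":[0.12,0.2,-0.08],"rot":[0,0,0],"gripper":0.0},{"dp":[0.15,0.25,-0.08],"rot":[0,0,0],"gripper":0.0},{"dp":[0.18,0.3,-0.08],"rot":[0,0,0],"gripper":0.0},{"dp":[0.21,0.35,-0.08],"rot":[0,0,0],"gripper":0.0},{"dp":[0.234,0.401,-0.08],"rot":[0,0,0],"gripper":0.0},{"dp":[0.234,0.401,-0.03],"rot":[0,0,0],"gripper":0.0},{"dp":[0.234,0.401,0.02],"rot":[0,0,0],"gripper":0.0},{"dp":[0.234,0.401,0.02],"rot":[0,0,0],"gripper":0.0}]'
python3 -m inch '[{"dp":[0,0,0.07],"rot":[0,0,0],"gripper":0.0},{"dp":[0,0,0.11],"rot":[0,0,0],"gripper":0.0},{"dp":[0,0,0.11],"rot":[0,0,0],"gripper":0.0},{"dp":[0,0,0.11],"rot":[0,0,0],"gripper":0.0},{"dp":[0,0,0.11],"rot":[0,0,0],"gripper":0.0}]'
python3 - <<'E'
from h import *
import pickle
np.set_printoptions(precision=4,suppress=True)
for n in ('wrist','side','scene'): pickle.dump((cal(n),robot.capture(n)),open(f'/tmp/b{n}.pkl','wb'))
go([.514,.324,.07],np.pi/2-.163,tool_tcp=True)
def show(n,P,w,h,st=1):
    c,im=pickle.load(open(f'/tmp/b{n}.pkl','rb')); u=proj(c,[P])[0]; x,y=int(u[0])-w//2,int(u[1])-h//2; print(n,'origin',x,y,proj(c,[P,[.514,.324,.025]]))
    for r in im[y:y+h:st,x:x+w:st].max(2): print(''.join(' .:-=+*#@'[8-min(8,v//24)] for v in r))
e=robot.get_state()['eef_pos']; print(e)
show('wrist',e+[0,0,0],100,100,2); show('scene',e-[0,0,.03],56,60)
E
```

```text
time: 14.42
eef_pos: [0.5127, 0.3225, 0.195]
tool_rot: [0.084, 0.996, -0.003, -0.005]
wrist_force: [0.3, 0.0, -0.5]
width: 0.0207
finger_force: 59.0
time: 15.05
eef_pos: [0.5168, 0.3245, 0.0948]
tool_rot: [0.084, 0.996, 0.002, 0.002]
wrist_force: [0.3, 0.1, -0.7]
width: 0.0209
finger_force: 59.0
t 15.2 rot [ 0.1  0.1 -0.3] dp [ 0.0019 -0.0004  0.0227] q6 -0.9 len 0.023
[0.5159 0.3241 0.0928]
wrist origin 234 196 [[284.446  246.3798]
 [283.7403 208.8791]]
==============::::::::::::::+++++++=.  :----------
=============-::::::::::::::++++++++-   ----------
=============:::::::::::::::=++++====.  ----------
=============:::::::::::::.:=+=======-  ----------
=============::::::........:==========  ----------
============+-.............===========. -=--------
============+-............:-==========. -=-------=
============+-:..........:=+==========..--------==
============+=-.........:=+++=========.-==----=---
-===========+==-::..::::++++++======== -===-------
--==============-:::--**######*+=====- :----------
------=======-===--+############*+===:  =---==----
---=--====--::===+*##########
[... 4692 characters left out ...]
++=-:::---======
:..:..........::.:..:::---=+***+=::=+++++-:.::--========
....:........::.......::--====---:=++++=:...--==========
......................::--:-:::=+=+++=-:::::-===========
..:.....:..............:::-::-=++++=--::::-=============
.......:...............::-+++++++=-------===============
:......:...:............:+**+++=--:::-==================
=:...::::.............-:=***+=--::---===================
+-:.................:-+=+**+=--::--=====================
*+-................-=+++++==--:--=======================
**=:...........:-==+++++=-:::--========================-
**+=:.......:.:-++++++=-::::-========================---
**++-:....::-:-++++++=:::--=======================-=----
```

```bash
python3 -m inch '[{"dp":[0.002,0,0.0],"rot":[0,0,0],"gripper":0.0},{"dp":[0.002,0,0.03],"rot":[0,0,0],"gripper":0.0},{"dp":[0.002,0,0.05],"rot":[0,0,0],"gripper":0.0},{"dp":[0.002,0,0.06],"rot":[0,0,0],"gripper":0.0},{"dp":[0.002,0,0.065],"rot":[0,0,0],"gripper":0.0},{"dp":[0.002,0,0.065],"rot":[0,0,0],"gripper":0.0},{"dp":[0.002,0,0.065],"rot":[0,0,0],"gripper":0.0}]'
python3 -m inch '[{"dp":[0,0,0.005],"rot":[0,0,0],"gripper":0.0},{"dp":[0,0,0.01],"rot":[0,0,0],"gripper":0.0},{"dp":[0,0,0.01],"rot":[0,0,0],"gripper":0.0},{"dp":[0,0,0.01],"rot":[0,0,0],"gripper":0.0}]'
```

```text
time: 16.08
eef_pos: [0.5137, 0.3241, 0.0266]
tool_rot: [0.084, 0.996, 0.0, 0.001]
wrist_force: [2.6, -1.0, -0.2]
width: 0.021
finger_force: 59.1
time: 16.58
eef_pos: [0.516, 0.3243, 0.025]
tool_rot: [0.084, 0.996, 0.001, 0.004]
wrist_force: [-14.1, -14.3, 41.9]
width: 0.0204
finger_force: 63.3
```

```bash
python3 -m inch '[{"dp":[0.002,0,-0.008],"rot":[0,0,0],"gripper":0.0},{"dp":[0.002,0,-0.008],"rot":[0,0,0],"gripper":0.0},{"dp":[0.002,0,-0.008],"rot":[0,0,0],"gripper":0.05},{"dp":[0.002,0,-0.008],"rot":[0,0,0],"gripper":0.05},{"dp":[0.002,0,-0.008],"rot":[0,0,0],"gripper":0.05},{"dp":[0.002,0,-0.03],"rot":[0,0,0],"gripper":0.05},{"dp":[0.002,0,-0.08],"rot":[0,0,0],"gripper":0.05},{"dp":[0.002,0,-0.13],"rot":[0,0,0],"gripper":0.05},{"dp":[0.002,0,-0.18],"rot":[0,0,0],"gripper":0.05},{"dp":[0.002,0,-0.2],"rot":[0,0,0],"gripper":0.07},{"dp":[0.002,0,-0.2],"rot":[0,0,0],"gripper":0.07}]'
python3 - <<'E'
from h import *
import pickle
np.set_printoptions(precision=4,suppress=True)
for n in ('wrist','side','scene'): pickle.dump((cal(n),robot.capture(n)),open(f'/tmp/c{n}.pkl','wb'))
for n in ('scene','wrist'):
    c,im=pickle.load(open(f'/tmp/c{n}.pkl','rb')); P=np.array([.514,.324,.04]); w,h,st=(48,44,1) if n=='scene' else (90,90,2)
    u=proj(c,[P])[0]; x,y=int(u[0])-w//2,int(u[1])-h//2; print(n,'origin',x,y,proj(c,[[.514,.324,z] for z in(.007,.025,.035,.071)])-[x,y])
    for r in im[y:y+h:st,x:x+w:st].max(2): print(''.join(' .:-=+*#@'[8-min(8,v//24)] for v in r))
print('hB scene proj',proj(cal('scene'),[[.466,-.004,.02],[.595,-.372,.02]]),'side',proj(cal('side'),[[.466,-.004,.02],[.595,-.372,.02]]))
go([.466,-.004,.16],np.arctan2(-.0505,.041)+np.pi/2)
E
```

```text
time: 17.95
eef_pos: [0.5117, 0.3248, 0.2175]
tool_rot: [0.084, 0.996, 0.001, 0.001]
wrist_force: [0.4, 0.2, -0.7]
width: 0.0699
finger_force: 0.0
scene origin 395 301 [[21.3152 31.1278]
 [22.7807 26.5201]
 [23.6094 23.9081]
 [26.6827 14.183 ]]
............::::::-:::...:::::::-::------=+*****
............:::::::-::.....:::-::-:----:--+*****
............::::::::::......::::::---:-:-:-++***
............:::::--:::...:...:::-::-:-:::::-+***
............:::::-::::........::-::::-:---:--+**
............::::::::::.......:::----::-----::=+*
............:::::::-::.........::-:-----:-----=+
............::::::::::...........::--:::-:-::--=
............:::-::::::...........::--:::::-:----
............:::::::::::...........::---:--------
............::-:::::::...:-:.......::::-:::-:-:-
...........::::::::::::=+*#*+-:.....:-------:-::
............::::--=::-=#@@@@@#=:....::----------
...........:::-+++++==#@@@@@@@#=....::::--::-:--
............:-+******#@@@@@@@@@#:..::.:::-------
............:-*******#@@@@@@@@@@=....:.::-------
............:=******#@@@@@@@@@@@+..:...:::-:--:-
............:+****##@@
[... 2948 characters left out ...]
.=++++++++++++
                               .-++++++++++++
                                .++++++++++++
                                .==++++++++++
                                 ===+++++++++
                                :====+++++++=
                                -==========+=
                                :==========+=
                                .==========+=
                                .==========+=
                                -==========+=
                                -==========+=
hB scene proj [[336.7802 236.9757]
 [226.0599 187.8999]] side [[322.816  264.1447]
 [307.7302 169.6328]]
t 18.1 rot [-0.2 -0.1 41.3] dp [-0.0113 -0.3308  0.073 ] q6 -0.9 len 0.339
```

```bash
python3 -m inch '[{"dp":[0,-0.05,-0.01],"rot":[0,0,8],"gripper":0.07},{"dp":[-0.002,-0.1,-0.01],"rot":[0,0,16],"gripper":0.07},{"dp":[-0.004,-0.15,-0.01],"rot":[0,0,24],"gripper":0.07},{"dp":[-0.008,-0.2,-0.01],"rot":[0,0,32],"gripper":0.07},{"dp":[-0.01,-0.25,-0.01],"rot":[0,0,40],"gripper":0.07},{"dp":[-0.01,-0.3,0],"rot":[0,0,42],"gripper":0.07},{"dp":[-0.011,-0.331,0.03],"rot":[0,0,42],"gripper":0.07},{"dp":[-0.011,-0.331,0.06],"rot":[0,0,42],"gripper":0.07},{"dp":[-0.011,-0.331,0.06],"rot":[0,0,42],"gripper":0.07},{"dp":[-0.011,-0.331,0.06],"rot":[0,0,42],"gripper":0.07}]'
cat >> h.py <<'E'
def dots(n,im=None,c=None,z=.02):
    if im is None: c=cal(n); im=robot.capture(n)
    h=cv2.cvtColor(im,cv2.COLOR_BGR2HSV); m=cv2.inRange(h,(14,150,70),(28,255,255))
    k,l,s,ce=cv2.connectedComponentsWithStats(m); out=[]
    for i in range(1,k):
        if 3<=s[i,4]<=400:
            u=ce[i]; x,y=int(u[0]),int(u[1]); p=im[max(0,y-14):y+15,max(0,x-14):x+15].reshape(-1,3).astype(int)
            pink=int(((p[:,2]-p[:,1]>50)&(p[:,0]-p[:,1]>15)).sum()); w=plane(c,u,z)
            if .3<np.hypot(*w[:2])<.85 and w[0]>-.2: out.append((s[i,4],np.round(u,1),np.round(w[:2],4),pink))
    return out
E
python3 - <<'E'
from h import *
for n in ('wrist','side','scene'):
    print(n); [print('  ',*o) for o in dots(n)]
E
```

```text
time: 19.35
eef_pos: [0.4667, -0.0035, 0.1564]
tool_rot: [0.435, 0.9, 0.0, 0.0]
wrist_force: [0.4, -0.9, 0.3]
width: 0.0702
finger_force: 0.0
wrist
   133 [179.9 168.2] [ 0.3718 -0.049 ] 453
   111 [282.7 192.7] [ 0.4659 -0.006 ] 0
side
   5 [307.6 169.8] [ 0.5952 -0.371 ] 0
   10 [362.1 259.8] [ 0.3722 -0.0456] 140
   14 [322.9 264.3] [ 0.4658 -0.0036] 0
scene
   3 [310.7  83.7] [-0.0653 -0.7849] 0
   4 [304.  86.] [-0.0284 -0.7845] 0
   3 [313.  87.] [-0.0526 -0.753 ] 0
   9 [303.1  90.3] [ 2.000e-04 -7.538e-01] 0
   3 [314.3  89.3] [-0.043  -0.7319] 0
   5 [308.6  90.2] [-0.0187 -0.7404] 0
   3 [235. 157.] [ 0.4862 -0.5   ] 0
   4 [226.  187.5] [ 0.5941 -0.3738] 0
   5 [303.8 203. ] [ 0.4497 -0.1696] 0
   3 [303.7 209. ] [ 0.4664 -0.1487] 0
   4 [254.5 214.2] [ 0.5917 -0.216 ] 0
   3 [305.7 214. ] [ 0.4752 -0.1281] 0
   6 [352.  214.5] [ 0.3721 -0.0463] 148
   3 [297.7 218. ] [ 0.5035 -0.1284] 0
   3 [258. 220.] [ 0.5971 -0.1895] 0
   3 [300.7 219. ] [ 0.4993 -0.1199] 0
   5 [293.6 221.6] [ 0.5216 -0.1234] 0
   3 [266.3 223. ] [ 0.5854 -0.165 ] 0
   3 [286.7 223.7] [ 0.5419 -0.1283] 0
   3 [289.7 223. ] [ 0.5337 -0.1254] 0
   7 [271.4 224.6] [ 0.5777 -0.151 ] 0
   6 [276.7 224.8] [ 0.5668 -0.1413] 0
   6 [336.5 236.7] [ 0.4658 -0.0054] 0
```

```bash
cat >> h.py <<'E'
def holder(z=.02):
    """nearest non-pink holder in the wrist view: centre and long-axis yaw"""
    c=cal('wrist'); im=robot.capture('wrist'); h=cv2.cvtColor(im,cv2.COLOR_BGR2HSV)
    for a,u,w,p in dots('wrist',im,c):
        if p>20 or a<25: continue
        m=((h[...,1]<60)&(h[...,2]>25)).astype(np.uint8); m|=cv2.inRange(h,(14,150,70),(28,255,255))//255
        m=cv2.morphologyEx(m,cv2.MORPH_CLOSE,np.ones((5,5))); 
        k,l=cv2.connectedComponents(m); b=np.argwhere(l==l[int(u[1]),int(u[0])])[:,::-1].astype(np.float32)
        r=cv2.minAreaRect(b); q=cv2.boxPoints(r); q=q if np.linalg.norm(q[1]-q[0])>np.linalg.norm(q[2]-q[1]) else np.roll(q,1,0)
        A=plane(c,q[0],.012);B=plane(c,q[1],.012); print('holder',w,'len',np.linalg.norm(A-B).round(3),'yaw',np.degrees(np.arctan2(*(B-A)[1::-1])).round(1)%180,'rect',np.round(r[1],0),plane(c,r[0],.012)[:2].round(4))
E
python3 - <<'E'
from h import *
holder()
go([.466,-.0045,.003],np.radians(41),tool_tcp=True)
E
```

```text
holder [ 0.4658 -0.0059] len 0.068 yaw 129.6 rect [64. 22.] [ 0.4655 -0.006 ]
t 19.55 rot [ 0.1  0.1 -2.6] dp [ 1.00e-04 -1.60e-03  1.54e-01] q6 -0.76 len 0.154
```

```bash
python3 -m inch '[{"dp":[0,-0.002,0.05],"rot":[0,0,-1],"gripper":0.07},{"dp":[0,-0.002,0.1],"rot":[0,0,-1],"gripper":0.06},{"dp":[0,-0.002,0.13],"rot":[0,0,-1],"gripper":0.05},{"dp":[0,-0.002,0.15],"rot":[0,0,-1],"gripper":0.05},{"dp":[0,-0.002,0.152],"rot":[0,0,-1],"gripper":0.05},{"dp":[0,-0.002,0.152],"rot":[0,0,-1],"gripper":0.05},{"dp":[0,-0.002,0.152],"rot":[0,0,-1],"gripper":0.0},{"dp":[0,-0.002,0.152],"rot":[0,0,-1],"gripper":0.0},{"dp":[0,-0.002,0.152],"rot":[0,0,-1],"gripper":0.0},{"dp":[0,-0.002,0.152],"rot":[0,0,-1],"gripper":0.0},{"dp":[0,-0.002,0.152],"rot":[0,0,-1],"gripper":0.0}]' 60
python3 -m inch '[{"dp":[0,0,-0.02],"rot":[0,0,0],"gripper":0.0},{"dp":[0,0,-0.06],"rot":[0,0,0],"gripper":0.0},{"dp":[0,0,-0.12],"rot":[0,0,0],"gripper":0.0},{"dp":[0,0,-0.18],"rot":[0,0,0],"gripper":0.0},{"dp":[0,0,-0.2],"rot":[0,0,0],"gripper":0.0},{"dp":[0,0,-0.2],"rot":[0,0,0],"gripper":0.0}]'
python3 - <<'E'
from h import *
S=np.array([.507,-.211,0]); a=-.125; X=np.array([np.cos(a),np.sin(a),0]);Y=np.array([-np.sin(a),np.cos(a),0])
go(S+36*Y/1000+[0,0,.20],a+np.pi/2); go(S+36*Y/1000+[0,0,.10],a+np.pi/2)
E
```

```text
time: 20.92
eef_pos: [0.4649, -0.005, 0.0039]
tool_rot: [0.428, 0.904, 0.0, -0.0]
wrist_force: [-0.7, -0.1, -0.2]
width: 0.0002
finger_force: 0.0
time: 21.68
eef_pos: [0.4657, -0.0051, 0.2054]
tool_rot: [0.428, 0.904, 0.001, 0.002]
wrist_force: [0.5, 1.5, 0.1]
width: -0.0
finger_force: 0.0
t 21.68 rot [  0.1   0.2 -43.5] dp [-0.1606 -0.0724  0.0244] q6 -0.78 len 0.178
t 21.68 rot [  0.1   0.2 -43.5] dp [-0.1603 -0.0727  0.1244] q6 -0.78 len 0.216
```

Run:
```python
from h import *
for n in ('wrist','side'):
    print(n); [print('  ',*o) for o in dots(n)]
im=robot.capture('wrist'); cv2.imwrite('/tmp/d.png',im); c=cal('wrist'); e=robot.get_state()['eef_pos']; print(e,proj(c,[e]))
for r in im[130:330:4,180:390:3].max(2): print(''.join(' .:-=+*#@'[8-min(8,v//24)] for v in r))
```

```text
wrist
   92 [194.6 157.7] [ 0.3714 -0.0488] 404
   79 [283.7 180.4] [ 0.4652 -0.0058] 0
side
   4 [307.5 170. ] [ 0.5952 -0.37  ] 0
   10 [362.1 259.8] [ 0.3722 -0.0456] 142
   14 [322.9 264.3] [ 0.4658 -0.0036] 0
[ 0.4641575  -0.00500353  0.20195794] [[284.83724846 248.50633657]]
...:...-=-::::::.:..::::...................===============+++:        
..=.     .=:::::::.::::....................:===============+++:       
.:=      .=:::::::::::.......................:==============+++:      
.:=      .-::::::::::.........................-===============++:     
::=      :-:::::::::........................ ..:==============+++:    
::=      --::::::::......:............::........-===============++:   
.-= .:.  -::::::::.......:.....:==+*+=-::...:....:==============+++:  
.:-.:::. =:::::::............-==-.:*-.::...:......-=============++++: 
.=- :::: =:::::::.....:......-==+=+++++...:.........============+++++-
.:-  .. .=::::::.....::......===-::*-.:..:..........:===========++++++
.=:     .=::::::....::.......-==-.:*-.:.....:.........========+=++++=+
.=.     .=::::::...::.........==-.:*-
[... 2031 characters left out ...]
************+++*#####****###****#####::::..........:.........
********************+++*######****###****#####=::::........:..........
***********************+######*===###***######+::::...................
=---------=+******++*++##########*###*#########=::::....:.............
==========++=--+**+**+##@@##@#@@################=:::...:..:--:........
======#####@###---+**#@@#@##@@@@@@@@@@@##########-::::.-########=:....
===+##@@@@@@@@@#=**@@@@@@@@@@@@@@@@@@@@#@@@#########*-:###########*:..
=*@@@@@@@#@@@@@@@@@@@@@@@@@@@@@@@@@@@@@@@@@@@########################=
@@@@@@@@@@@@@@@@@@@@@@@@@@@@@@@@@@@@@@@@@@@@@@@#@#####################
@@@@@@@@@@@@@@@@@@@@@@@@@@@@@@@@@@@@@@@@@@@@@@@@@@@@##@###############
```

The fingers shut above the holder. Both misses fit the real tips sitting about 27 mm short of the reported TCP: the stem top was touched at TCP 0.038, the stem was gripped at 0.021, and the tips show too low in the wrist view. I'll allow for that from here on.

```bash
sed -i 's/(0 if tool_tcp else robot.tcp_to_grasp)/(.027 if tool_tcp else .046)/' h.py
python3 -m inch '[{"dp":[0,0,0.06],"rot":[0,0,0],"gripper":0.05},{"dp":[0,0,0.12],"rot":[0,0,0],"gripper":0.05},{"dp":[0,0,0.17],"rot":[0,0,0],"gripper":0.05},{"dp":[0,0,0.2],"rot":[0,0,0],"gripper":0.05},{"dp":[0,0,0.215],"rot":[0,0,0],"gripper":0.05},{"dp":[0,0,0.215],"rot":[0,0,0],"gripper":0.05},{"dp":[0,0,0.215],"rot":[0,0,0],"gripper":0.05}]' 60
python3 -m inch '[{"dp":[0,0,0.004],"rot":[0,0,0],"gripper":0.05},{"dp":[0,0,0.008],"rot":[0,0,0],"gripper":0.05},{"dp":[0,0,0.008],"rot":[0,0,0],"gripper":0.05},{"dp":[0,0,0.008],"rot":[0,0,0],"gripper":0.0},{"dp":[0,0,0.008],"rot":[0,0,0],"gripper":0.0},{"dp":[0,0,0.008],"rot":[0,0,0],"gripper":0.0},{"dp":[0,0,0.008],"rot":[0,0,0],"gripper":0.0},{"dp":[0,0,0.008],"rot":[0,0,0],"gripper":0.0}]'
```

```text
time: 22.7
eef_pos: [0.4658, -0.0051, -0.0099]
tool_rot: [0.428, 0.904, 0.0, 0.001]
wrist_force: [0.0, -1.1, 0.7]
width: 0.0497
finger_force: 0.0
time: 23.7
eef_pos: [0.4652, -0.005, -0.0187]
tool_rot: [0.428, 0.904, 0.0, 0.0]
wrist_force: [0.1, 0.2, 5.1]
width: 0.0202
finger_force: 59.7
```

```bash
python3 -m inch '[{"dp":[0,0,-0.02],"rot":[0,0,0],"gripper":0.0},{"dp":[0,0,-0.06],"rot":[0,0,0],"gripper":0.0},{"dp":[0,0,-0.12],"rot":[0,0,0],"gripper":0.0},{"dp":[0,0,-0.18],"rot":[0,0,0],"gripper":0.0},{"dp":[0,0,-0.2],"rot":[0,0,0],"gripper":0.0},{"dp":[0,0,-0.2],"rot":[0,0,0],"gripper":0.0},{"dp":[0,0,-0.2],"rot":[0,0,0],"gripper":0.0}]'
python3 - <<'E'
from h import *
S=np.array([.507,-.211,0]); a=-.125; X=np.array([np.cos(a),np.sin(a),0]);Y=np.array([-np.sin(a),np.cos(a),0])
go(S+35*Y/1000+[0,0,.16],a+np.pi/2,True); go(S+35*Y/1000+[0,0,.083],a+np.pi/2,True)
E
```

```text
time: 24.58
eef_pos: [0.4641, -0.005, 0.1788]
tool_rot: [0.428, 0.904, -0.001, -0.002]
wrist_force: [-0.0, 1.0, -1.8]
width: 0.0204
finger_force: 59.1
t 24.57 rot [ -0.1  -0.2 -43.5] dp [-0.1626 -0.0719  0.0456] q6 -0.78 len 0.183
t 24.57 rot [ -0.1  -0.2 -43.5] dp [-0.1628 -0.0717  0.1226] q6 -0.78 len 0.216
```

```bash
python3 -m inch '[{"dp":[-0.04,-0.018,0],"rot":[0,0,-9],"gripper":0.0},{"dp":[-0.08,-0.036,0],"rot":[0,0,-18],"gripper":0.0},{"dp":[-0.12,-0.054,0],"rot":[0,0,-27],"gripper":0.0},{"dp":[-0.163,-0.072,0.0],"rot":[0,0,-36],"gripper":0.0},{"dp":[-0.163,-0.072,0.03],"rot":[0,0,-43.5],"gripper":0.0},{"dp":[-0.163,-0.072,0.06],"rot":[0,0,-43.5],"gripper":0.0},{"dp":[-0.163,-0.072,0.09],"rot":[0,0,-43.5],"gripper":0.0},{"dp":[-0.163,-0.072,0.12],"rot":[0,0,-43.5],"gripper":0.0},{"dp":[-0.163,-0.072,0.12],"rot":[0,0,-43.5],"gripper":0.0},{"dp":[-0.163,-0.072,0.12],"rot":[0,0,-43.5],"gripper":0.0}]'
python3 - <<'E'
from h import *
S=np.array([.507,-.211,0]); a=-.125; Y=np.array([-np.sin(a),np.cos(a),0])
go(S+35*Y/1000+[0,0,.083],a+np.pi/2,True)
E
```

```text
time: 25.82
eef_pos: [0.5115, -0.1762, 0.059]
tool_rot: [0.062, 0.998, 0.001, -0.001]
wrist_force: [0.7, 0.6, 0.1]
width: 0.0201
finger_force: 67.3
t 25.82 rot [ 0.1 -0.2 -0. ] dp [ 0.0001 -0.0001  0.003 ] q6 -1.85 len 0.003
```

```bash
python3 -m inch '[{"dp":[0,0,0],"rot":[0,0,0],"gripper":0.034},{"dp":[0,0,0],"rot":[0,0,0],"gripper":0.034},{"dp":[0,0,0],"rot":[0,0,0],"gripper":0.034},{"dp":[0,0,0],"rot":[0,0,0],"gripper":0.034},{"dp":[0,0,-0.06],"rot":[0,0,0],"gripper":0.034},{"dp":[0,0,-0.12],"rot":[0,0,0],"gripper":0.034},{"dp":[0,0,-0.16],"rot":[0,0,0],"gripper":0.05},{"dp":[0,0,-0.16],"rot":[0,0,0],"gripper":0.05}]'
python3 - <<'E'
from h import *
import pickle
for n in ('wrist','side','scene'):
    c=cal(n); im=robot.capture(n); pickle.dump((c,im),open(f'/tmp/e{n}.pkl','wb')); print(n); [print('  ',*o) for o in dots(n,im,c) if n!='scene']
go([.595,-.372,.13],np.radians(37+90),True)
E
```

```text
time: 26.82
eef_pos: [0.5139, -0.1775, 0.2252]
tool_rot: [0.063, 0.998, -0.001, 0.004]
wrist_force: [0.6, -0.1, -0.5]
width: 0.0498
finger_force: 0.0
wrist
   113 [388.9  32. ] [ 0.3711 -0.0485] 443
   56 [285.  175.3] [ 0.5125 -0.1779] 0
   47 [145.6 254.4] [ 0.5942 -0.3731] 0
side
   4 [307.5 170. ] [ 0.5952 -0.37  ] 0
   10 [362.1 259.8] [ 0.3722 -0.0456] 139
scene
t 26.98 rot [  0.1  -0.1 -44.2] dp [-0.107  -0.1835  0.1161] q6 -1.85 len 0.242
```

```bash
python3 -m inch '[{"dp":[-0.03,-0.05,0],"rot":[0,0,-9],"gripper":0.06},{"dp":[-0.06,-0.1,0],"rot":[0,0,-18],"gripper":0.06},{"dp":[-0.09,-0.15,0],"rot":[0,0,-27],"gripper":0.06},{"dp":[-0.107,-0.184,0.03],"rot":[0,0,-36],"gripper":0.06},{"dp":[-0.107,-0.184,0.06],"rot":[0,0,-44],"gripper":0.06},{"dp":[-0.107,-0.184,0.09],"rot":[0,0,-44],"gripper":0.06},{"dp":[-0.107,-0.184,0.09],"rot":[0,0,-44],"gripper":0.06},{"dp":[-0.107,-0.184,0.09],"rot":[0,0,-44],"gripper":0.06},{"dp":[-0.107,-0.184,0.09],"rot":[0,0,-44],"gripper":0.06}]'
python3 - <<'E'
from h import *
holder()
print(dots('wrist'))
go([.595,-.373,.006],np.radians(37+90),True)
E
```

```text
time: 28.1
eef_pos: [0.5963, -0.373, 0.133]
tool_rot: [-0.316, 0.949, -0.001, 0.001]
wrist_force: [-0.5, 0.3, 0.7]
width: 0.06
finger_force: 0.0
holder [ 0.5946 -0.3731] len 0.069 yaw 40.599999999999994 rect [70. 24.] [ 0.5949 -0.3732]
holder [ 0.5106 -0.1685] len 0.473 yaw 149.0 rect [216. 487.] [ 0.6323 -0.2714]
[(np.int32(126), array([286.5, 197.4]), array([ 0.5947, -0.373 ]), 0), (np.int32(7), array([141.4, 239.1]), array([ 0.7132, -0.4608]), 0), (np.int32(3), array([146. , 241.7]), array([ 0.7128, -0.4559]), 0), (np.int32(4), array([143.5, 244. ]), array([ 0.7165, -0.4567]), 0), (np.int32(119), array([499.8, 251.4]), array([ 0.5106, -0.1685]), 0), (np.int32(3), array([148. , 249.3]), array([ 0.7188, -0.4503]), 0), (np.int32(4), array([151.5, 249. ]), array([ 0.7164, -0.4476]), 0), (np.int32(3), array([154.3, 249.3]), array([ 0.7149, -0.4452]), 0), (np.int32(3), array([156.3, 252. ]), array([ 0.7163, -0.4422]), 0), (np.int32(3), array([150.3, 253.7]), array([ 0.7215, -0.4461]), 0), (np.int32(8), array([151.4, 258.5]), array([ 0.7256, -0.4426]), 0)]
t 28.2 rot [1.000e-01 2.000e-01 1.798e+02] dp [0.0011 0.0009 0.1534] q6 -2.83 len 0.153
```

```bash
python3 -m inch '[{"dp":[0.001,0.001,0.05],"rot":[0,0,0],"gripper":0.055},{"dp":[0.001,0.001,0.1],"rot":[0,0,0],"gripper":0.05},{"dp":[0.001,0.001,0.13],"rot":[0,0,0],"gripper":0.05},{"dp":[0.001,0.001,0.145],"rot":[0,0,0],"gripper":0.05},{"dp":[0.001,0.001,0.151],"rot":[0,0,0],"gripper":0.05},{"dp":[0.001,0.001,0.151],"rot":[0,0,0],"gripper":0.05},{"dp":[0.001,0.001,0.151],"rot":[0,0,0],"gripper":0.0},{"dp":[0.001,0.001,0.151],"rot":[0,0,0],"gripper":0.0},{"dp":[0.001,0.001,0.151],"rot":[0,0,0],"gripper":0.0},{"dp":[0.001,0.001,0.151],"rot":[0,0,0],"gripper":0.0},{"dp":[0.001,0.001,0.151],"rot":[0,0,0],"gripper":0.0}]' 60
python3 -m inch '[{"dp":[0,0,-0.02],"rot":[0,0,0],"gripper":0.0},{"dp":[0,0,-0.06],"rot":[0,0,0],"gripper":0.0},{"dp":[0,0,-0.12],"rot":[0,0,0],"gripper":0.0},{"dp":[0,0,-0.18],"rot":[0,0,0],"gripper":0.0},{"dp":[0,0,-0.2],"rot":[0,0,0],"gripper":0.0},{"dp":[0,0,-0.2],"rot":[0,0,0],"gripper":0.0},{"dp":[0,0,-0.2],"rot":[0,0,0],"gripper":0.0}]'
python3 - <<'E'
from h import *
S=np.array([.507,-.211,0]); a=-.125; X=np.array([np.cos(a),np.sin(a),0]);Y=np.array([-np.sin(a),np.cos(a),0])
go(S-35*Y/1000+[0,0,.16],a+np.pi/2,True); go(S-35*Y/1000+[0,0,.083],a+np.pi/2,True)
E
```

```text
time: 29.58
eef_pos: [0.5952, -0.3731, -0.0183]
tool_rot: [-0.316, 0.949, -0.001, 0.001]
wrist_force: [-0.1, 0.2, 6.5]
width: 0.0203
finger_force: 58.3
time: 30.45
eef_pos: [0.5937, -0.3721, 0.1779]
tool_rot: [-0.316, 0.949, 0.001, -0.001]
wrist_force: [-0.8, 0.2, -1.4]
width: 0.0198
finger_force: 57.7
t 30.45 rot [ 0.1 -0.1 44. ] dp [-0.0029  0.1556  0.0454] q6 -2.83 len 0.162
t 30.45 rot [ 0.1 -0.1 44. ] dp [-0.0029  0.1554  0.1224] q6 -2.83 len 0.198
```

```bash
python3 -m inch '[{"dp":[0,0.04,0],"rot":[0,0,9],"gripper":0.0},{"dp":[0,0.08,0],"rot":[0,0,18],"gripper":0.0},{"dp":[0,0.12,0],"rot":[0,0,27],"gripper":0.0},{"dp":[-0.003,0.155,0.0],"rot":[0,0,36],"gripper":0.0},{"dp":[-0.003,0.155,0.03],"rot":[0,0,44],"gripper":0.0},{"dp":[-0.003,0.155,0.06],"rot":[0,0,44],"gripper":0.0},{"dp":[-0.003,0.155,0.09],"rot":[0,0,44],"gripper":0.0},{"dp":[-0.003,0.155,0.12],"rot":[0,0,44],"gripper":0.0},{"dp":[-0.003,0.155,0.12],"rot":[0,0,44],"gripper":0.0},{"dp":[-0.003,0.155,0.12],"rot":[0,0,44],"gripper":0.0}]'
python3 -m inch '[{"dp":[0,0,0],"rot":[0,0,0],"gripper":0.034},{"dp":[0,0,0],"rot":[0,0,0],"gripper":0.034},{"dp":[0,0,0],"rot":[0,0,0],"gripper":0.034},{"dp":[0,0,0],"rot":[0,0,0],"gripper":0.034},{"dp":[0,0,-0.06],"rot":[0,0,0],"gripper":0.034},{"dp":[0.03,0,-0.12],"rot":[0,0,0],"gripper":0.034},{"dp":[0.03,0,-0.18],"rot":[0,0,0],"gripper":0.05},{"dp":[0.03,0,-0.18],"rot":[0,0,0],"gripper":0.05},{"dp":[0.03,0,-0.18],"rot":[0,0,0],"gripper":0.05}]'
python3 - <<'E'
from h import *
import pickle
for n in ('wrist','side','scene'):
    c=cal(n); im=robot.capture(n); pickle.dump((c,im),open(f'/tmp/f{n}.pkl','wb')); print(n); [print('  ',*o) for o in dots(n,im,c) if n!='scene' and o[0]>9]
cv2.imwrite('pics/pail.png',cv2.resize(pickle.load(open('/tmp/fwrist.pkl','rb'))[1],(800,600)))
E
```

```text
time: 31.7
eef_pos: [0.5046, -0.2492, 0.068]
tool_rot: [0.063, 0.998, -0.003, 0.003]
wrist_force: [-22.7, 0.8, 48.1]
width: 0.0202
finger_force: 81.1
time: 32.83
eef_pos: [0.4736, -0.2426, 0.238]
tool_rot: [0.063, 0.998, 0.001, -0.001]
wrist_force: [-0.4, -0.4, -1.2]
width: 0.0502
finger_force: 0.0
wrist
   94 [441.8  68.9] [ 0.3713 -0.0484] 448
   61 [283.  201.2] [ 0.5055 -0.2491] 0
   53 [340.9 200.7] [ 0.5139 -0.176 ] 0
side
   11 [362.1 259.6] [ 0.3723 -0.0462] 138
scene
```

View pics/pail.png

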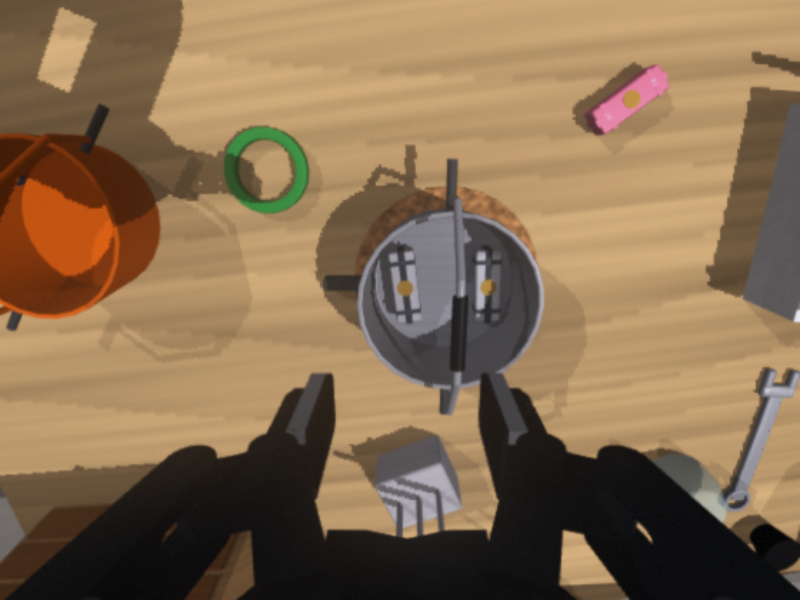

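Both holders are in the pail, with dots at (405,287) and (488,286). The lug points to -y at (340,283), the sleeve runs from (460,296) to (458,371), and the pin tips are at (452,160) and (447,413).

Run:
```python
from h import *
import pickle
np.set_printoptions(precision=4,suppress=True)
c,im=pickle.load(open('/tmp/fwrist.pkl','rb')); f=lambda u,v:(u*.7-.15,v*.7-.15)
print('sleeve',plane(c,f(460,296),.138),plane(c,f(458.5,371),.138),plane(c,f(459,333.5),.138))
a,b=plane(c,f(452,160),.053),plane(c,f(447,413),.053); print('pins',a,b,(a+b)/2,np.arctan2(*(b-a)[1::-1]),np.linalg.norm(a-b)); print('lug end',plane(c,f(325,283),.012))
p=plane(c,f(459,333.5),.138)
go([.507,-.211,.138],-.125+np.pi/2)
```

```text
sleeve [ 0.482  -0.2107  0.138 ] [ 0.5333 -0.2162  0.138 ] [ 0.5069 -0.2136  0.138 ]
pins [ 0.4019 -0.1999  0.053 ] [ 0.6162 -0.2246  0.053 ] [ 0.509  -0.2123  0.053 ] -0.11491372122242483 0.21572268927646981
lug end [ 0.4944 -0.3201  0.012 ]
t 32.98 rot [ 0.1 -0.2 -0. ] dp [-0.03    0.0351  0.1451] q6 -1.99 len 0.152
```

```bash
python3 -m inch '[{"dp":[-0.03,0.034,0.02],"rot":[0,0,-0.5],"gripper":0.05},{"dp":[-0.03,0.034,0.05],"rot":[0,0,-0.5],"gripper":0.05},{"dp":[-0.03,0.034,0.08],"rot":[0,0,-0.5],"gripper":0.05},{"dp":[-0.03,0.034,0.12],"rot":[0,0,-0.5],"gripper":0.05},{"dp":[-0.03,0.034,0.145],"rot":[0,0,-0.5],"gripper":0.05},{"dp":[-0.03,0.034,0.145],"rot":[0,0,-0.5],"gripper":0.05},{"dp":[-0.03,0.034,0.145],"rot":[0,0,-0.5],"gripper":0.05}]' 100
python3 -m inch '[{"dp":[0,0,0],"rot":[0,0,0],"gripper":0.0},{"dp":[0,0,0],"rot":[0,0,0],"gripper":0.0},{"dp":[0,0,0],"rot":[0,0,0],"gripper":0.0},{"dp":[0,0,0],"rot":[0,0,0],"gripper":0.0},{"dp":[0,0,0],"rot":[0,0,0],"gripper":0.0}]'
python3 -m inch '[{"dp":[0,0,-0.01],"rot":[0,0,0],"gripper":0.0},{"dp":[0,0,-0.03],"rot":[0,0,0],"gripper":0.0},{"dp":[0,0,-0.06],"rot":[0,0,0],"gripper":0.0},{"dp":[0,0,-0.09],"rot":[0,0,0],"gripper":0.0},{"dp":[0,0,-0.12],"rot":[0,0,0],"gripper":0.0},{"dp":[0,0,-0.15],"rot":[0,0,0],"gripper":0.0},{"dp":[0,0,-0.18],"rot":[0,0,0],"gripper":0.0},{"dp":[0,0,-0.18],"rot":[0,0,0],"gripper":0.0},{"dp":[0,0,-0.18],"rot":[0,0,0],"gripper":0.0}]'
python3 - <<'E'
from h import *
go([.4913,.186,.32],-.163+np.pi/2)
E
```

```text
time: 33.85
eef_pos: [0.5083, -0.213, 0.0956]
tool_rot: [0.058, 0.998, -0.0, 0.0]
wrist_force: [0.5, -0.3, 0.2]
width: 0.0501
finger_force: 0.0
time: 34.48
eef_pos: [0.5085, -0.2132, 0.096]
tool_rot: [0.058, 0.998, -0.0, 0.001]
wrist_force: [-1.5, -0.6, 6.3]
width: 0.0058
finger_force: 98.2
time: 35.6
eef_pos: [0.5075, -0.2126, 0.2726]
tool_rot: [0.058, 0.998, 0.001, -0.002]
wrist_force: [-0.2, -0.7, -6.6]
width: 0.0057
finger_force: 98.1
t 35.6 rot [ 0.1 -0.2  2.7] dp [ 0.0624  0.394  -0.0007] q6 -1.92 len 0.399
```

```bash
python3 -m inch '[{"dp":[0,0.01,-0.01],"rot":[0,0,0],"gripper":0.0},{"dp":[0.004,0.03,-0.03],"rot":[0,0,0],"gripper":0.0},{"dp":[0.01,0.06,-0.04],"rot":[0,0,0],"gripper":0.0},{"dp":[0.015,0.09,-0.04],"rot":[0,0,0],"gripper":0.0},{"dp":[0.02,0.12,-0.04],"rot":[0,0,0],"gripper":0.0},{"dp":[0.025,0.15,-0.04],"rot":[0,0,0.5],"gripper":0.0},{"dp":[0.03,0.18,-0.04],"rot":[0,0,1],"gripper":0.0},{"dp":[0.035,0.21,-0.04],"rot":[0,0,1],"gripper":0.0},{"dp":[0.04,0.24,-0.04],"rot":[0,0,1.5],"gripper":0.0},{"dp":[0.045,0.27,-0.04],"rot":[0,0,2],"gripper":0.0},{"dp":[0.05,0.3,-0.04],"rot":[0,0,2],"gripper":0.0},{"dp":[0.053,0.32,-0.04],"rot":[0,0,2.5],"gripper":0.0}]'
python3 -m inch '[{"dp":[0.003,0.02,0],"rot":[0,0,0],"gripper":0.0},{"dp":[0.006,0.045,0],"rot":[0,0,0],"gripper":0.0},{"dp":[0.008,0.062,0],"rot":[0,0,0],"gripper":0.0},{"dp":[0.009,0.07,0],"rot":[0,0,0],"gripper":0.0},{"dp":[0.009,0.073,0],"rot":[0,0,0],"gripper":0.0},{"dp":[0.009,0.073,0],"rot":[0,0,0],"gripper":0.0},{"dp":[0.009,0.073,0],"rot":[0,0,0],"gripper":0.0},{"dp":[0.009,0.073,0],"rot":[0,0,0],"gripper":0.0},{"dp":[0.009,0.073,0],"rot":[0,0,0],"gripper":0.0}]'
python3 - <<'E'
from h import *
import pickle
np.set_printoptions(precision=3,suppress=True)
go([.4913,.186,.32],-.163+np.pi/2)
for n in ('side','scene'): pickle.dump((cal(n),robot.capture(n)),open(f'/tmp/g{n}.pkl','wb'))
pickle.dump((cal('wrist'),robot.capture('wrist')),open('/tmp/gwrist.pkl','wb'))
c1,i1=pickle.load(open('/tmp/gscene.pkl','rb'));c2,i2=pickle.load(open('/tmp/gside.pkl','rb'));c3,i3=pickle.load(open('/tmp/gwrist.pkl','rb'))
def cr(i,c,P,h):
    u=proj(c,[P])[0];x,y=max(0,int(u[0])-h//2),max(0,int(u[1])-h//2);print(x,y,400/h);return cv2.resize(i[y:y+h,x:x+h],(400,400),interpolation=cv2.INTER_CUBIC)
P=[.491,.186,.23]
cv2.imwrite('pics/hang.png',np.clip(np.hstack([cr(i1,c1,P,140),cr(i2,c2,P,140)]).astype(int)*2,0,255).astype(np.uint8))
E
```

```text
time: 37.1
eef_pos: [0.4919, 0.113, 0.3146]
tool_rot: [0.079, 0.997, 0.0, -0.001]
wrist_force: [0.2, 0.8, -4.9]
width: 0.0059
finger_force: 98.1
time: 38.22
eef_pos: [0.4953, 0.1844, 0.315]
tool_rot: [0.08, 0.997, 0.0, 0.0]
wrist_force: [-0.1, -1.5, -5.2]
width: 0.0059
finger_force: 98.1
t 38.23 rot [0.  0.  0.2] dp [0.004 0.001 0.041] q6 -1.12 len 0.041
322 151 2.857142857142857
225 192 2.857142857142857
```

View pics/hang.png

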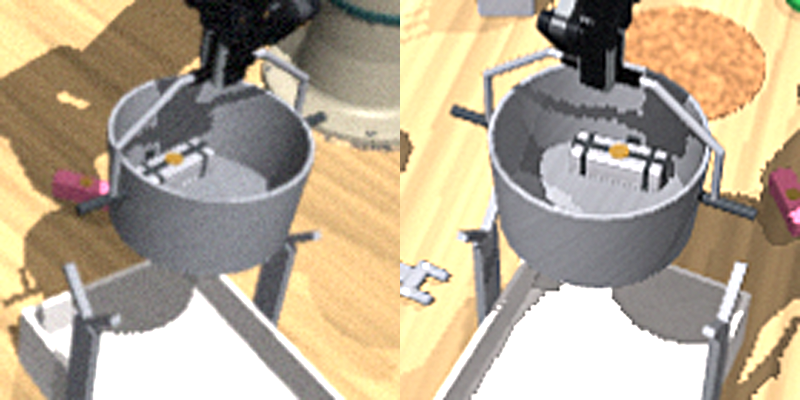

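The pail hangs upright above the forks. Scene half: pin ends at (80,207) and (324,117). Side half: pin ends at (53,111) and (355,212).

Run:
```python
from h import *
np.set_printoptions(precision=4,suppress=True)
S,D=cal('scene'),cal('side'); k=1/2.857142857
s=lambda u,v:(322+u*k-.3,151+v*k-.3); d=lambda u,v:(225+u*k-.3,192+v*k-.3)
A,e1=tri([ray(S,s(80,207)),ray(D,d(53,111))]);B,e2=tri([ray(S,s(324,117)),ray(D,d(355,212))])
print(A,e1,B,e2,'mid',(A+B)/2,'yaw',np.arctan2(*(A-B)[1::-1]),np.linalg.norm(A-B))
st=(.4913,.186,-.164); w=lambda x,y,z:np.array([st[0]+x*np.cos(st[2])-y*np.sin(st[2]),st[1]+x*np.sin(st[2])+y*np.cos(st[2]),z])
for x in(.093,-.093):
  for y in (-.029,.029): print('tip',x,y,(proj(S,[w(x,y,.184)])[0]-[322,151])/k,(proj(D,[w(x,y,.184)])[0]-[225,192])/k)
```

```text
[0.6008 0.1696 0.2728] 0.0011415949953756468 [0.3891 0.2042 0.2724] 0.0012371962022143022 mid [0.4949 0.1869 0.2726] yaw -0.16171542535119246 0.21448969601993606
tip 0.093 -0.029 [ 68.7109 262.6861] [101.1247 174.3953]
tip 0.093 0.029 [112.2856 313.6957] [ 63.2188 229.726 ]
tip -0.093 -0.029 [265.4004 184.1584] [340.1173 260.3882]
tip -0.093 0.029 [313.3282 228.4824] [310.2126 323.0281]
```

```bash
python3 -m inch '[{"dp":[0.004,0.001,0.01],"rot":[0,0,0],"gripper":0.0},{"dp":[0.004,0.001,0.03],"rot":[0,0,0],"gripper":0.0},{"dp":[0.004,0.001,0.05],"rot":[0,0,0],"gripper":0.0},{"dp":[0.004,0.001,0.07],"rot":[0,0,0],"gripper":0.0},{"dp":[0.004,0.001,0.09],"rot":[0,0,0],"gripper":0.0},{"dp":[0.004,0.001,0.1],"rot":[0,0,0],"gripper":0.0},{"dp":[0.004,0.001,0.107],"rot":[0,0,0],"gripper":0.0},{"dp":[0.004,0.001,0.107],"rot":[0,0,0],"gripper":0.0},{"dp":[0.004,0.001,0.107],"rot":[0,0,0],"gripper":0.0}]'
python3 -m inch '[{"dp":[0,0,0.004],"rot":[0,0,0],"gripper":0.0},{"dp":[0,0,0.006],"rot":[0,0,0],"gripper":0.0},{"dp":[0,0,0.006],"rot":[0,0,0],"gripper":0.0},{"dp":[0,0,0.006],"rot":[0,0,0],"gripper":0.0}]'
```

```text
time: 39.5
eef_pos: [0.4918, 0.1863, 0.2087]
tool_rot: [0.08, 0.997, 0.0, 0.001]
wrist_force: [-0.6, -0.7, -5.1]
width: 0.0065
finger_force: 98.1
time: 40.0
eef_pos: [0.492, 0.1862, 0.2028]
tool_rot: [0.08, 0.997, 0.0, 0.001]
wrist_force: [1.0, -0.0, 1.6]
width: 0.006
finger_force: 99.0
```

```bash
python3 -m inch '[{"dp":[0,0,0],"rot":[0,0,0],"gripper":0.03},{"dp":[0,0,0],"rot":[0,0,0],"gripper":0.03},{"dp":[0,0,0],"rot":[0,0,0],"gripper":0.03},{"dp":[0,0,0],"rot":[0,0,0],"gripper":0.03},{"dp":[0,0,-0.03],"rot":[0,0,0],"gripper":0.03},{"dp":[0,0,-0.08],"rot":[0,0,0],"gripper":0.03},{"dp":[0,0,-0.12],"rot":[0,0,0],"gripper":0.03},{"dp":[0,0,-0.12],"rot":[0,0,0],"gripper":0.03},{"dp":[0,0,-0.12],"rot":[0,0,0],"gripper":0.03}]'
python3 - <<'E'
from h import *
import pickle
for n in ('wrist','side','scene'): pickle.dump((cal(n),robot.capture(n)),open(f'/tmp/k{n}.pkl','wb'))
print([ (a,u,w,p) for a,u,w,p in dots('w',*pickle.load(open('/tmp/kwrist.pkl','rb'))[::-1],z=.142) if a>20])
st=robot.get_state(); R0=R.from_quat(st['tool_rot']); 
for s in (90,-90): print('q6 if',s,st['q'][5]+np.radians(s))
go([.4762,.0943,.22],-.163)
E
```

```text
time: 41.12
eef_pos: [0.4914, 0.1862, 0.3209]
tool_rot: [0.08, 0.997, -0.0, -0.001]
wrist_force: [0.5, -1.3, -0.1]
width: 0.0297
finger_force: 0.0
[(np.int32(50), array([110.5, 109.7]), array([0.3825, 0.0144]), 133), (np.int32(72), array([253.8, 181.1]), array([0.4841, 0.1518]), 0), (np.int32(48), array([315.8, 180.5]), array([0.4944, 0.2204]), 0)]
q6 if 90 0.45186488233916955
q6 if -90 -2.689727771250624
t 41.27 rot [  0.1  -0.2 -89.8] dp [-0.0002 -0.0929  0.1464] q6 -1.12 len 0.173
```

```bash
python3 -m inch '[{"dp":[0,-0.02,0],"rot":[0,0,9],"gripper":0.05},{"dp":[0,-0.04,0],"rot":[0,0,18],"gripper":0.05},{"dp":[0,-0.06,0],"rot":[0,0,27],"gripper":0.05},{"dp":[0,-0.08,0],"rot":[0,0,36],"gripper":0.05},{"dp":[0,-0.093,0],"rot":[0,0,45],"gripper":0.05},{"dp":[0,-0.093,0],"rot":[0,0,54],"gripper":0.05},{"dp":[0,-0.093,0.01],"rot":[0,0,63],"gripper":0.05},{"dp":[0,-0.093,0.02],"rot":[0,0,72],"gripper":0.05},{"dp":[0,-0.093,0.03],"rot":[0,0,81],"gripper":0.05},{"dp":[0,-0.093,0.04],"rot":[0,0,90],"gripper":0.05},{"dp":[0,-0.093,0.04],"rot":[0,0,90],"gripper":0.05},{"dp":[0,-0.093,0.04],"rot":[0,0,90],"gripper":0.05}]'
python3 - <<'E'
from h import *
import pickle
np.set_printoptions(precision=4,suppress=True)
c=cal('wrist');im=robot.capture('wrist');pickle.dump((c,im),open('/tmp/l.pkl','wb'))
L=[.4762,.0943,.126]; print('proj lug',proj(c,[L,[.4739,.0805,.126],[.4785,.108,.126]])); go([.4762,.0943,.121],-.163); print(robot.get_state()['q'])
u=proj(c,[L])[0];x,y=int(u[0])-50,int(u[1])-50;print(x,y)
for r in im[y:y+110:3,x:x+120:2].max(2): print(''.join(' .:-=+*#@'[8-min(8,v//24)] for v in r))
E
```

```text
time: 42.78
eef_pos: [0.4766, 0.0944, 0.282]
tool_rot: [0.76, 0.649, -0.0, -0.0]
wrist_force: [0.5, 0.1, 0.2]
width: 0.0502
finger_force: 0.0
proj lug [[283.7657 186.6964]
 [283.6559 199.5106]
 [283.8934 173.657 ]]
t 42.83 rot [ 0.  -0.   0.3] dp [-0.0002 -0.0006  0.2072] q6 0.28 len 0.207
[ 0.1194 -0.0622  1.3564  0.0001  1.8471  0.277 ]
233 136
++++-----*****+++++=--::---::::::::::*+:::-------+++++****++
+++++=---*=:::+*:::::::::::::::::::-=**++=-----=+++++*****++
++++++=--*+:::=*=:::::--===++***********+-----+++++***++++*=
++++++===*+===+*************************+---+++++***++++++=:
**++++++++***********************+**++=--=+++++***+++++++-:-
+******++==+*******+******+++------+---=++++***++++++++=::=+
++++******++++=+==-----------------=+++++***+++++++++=::-+++
-=++++++*******++======+****+=====++++***+++++++++++::-==+++
:::==++===+++*****************++*****+++++++++++++-::-===+++
=-:::-===============+++**++**+++++++++++++++++=::--=====+++
====-:::======================++++++++++++++=-:::.====-==++=
+++++=-::.:-====================++++++++==-::--.  ===.:==+++
+++++++++=-::::-===
[... 805 characters left out ...]
=-....        .......::...  .
==============================-.  ...         .......:...  .
.-=======================-==::   .....        ...........  .
....-====================--       ....        ...........   
...... .:-========-==--:.          ...         ............ 
......  ......:..    ....          ...         .............
....... ........     .....         ...         .............
....... ........     .....         ...         .............
....... ........     .....         ...          ............
........ ........    .....          ...         ............
.::.....  .......     .....         ...         ............
.::.:...  ........    .....          ..         ............
```

```bash
python3 -m inch '[{"dp":[0,0,0.05],"rot":[0,0,0],"gripper":0.045},{"dp":[0,0,0.1],"rot":[0,0,0],"gripper":0.045},{"dp":[0,0,0.15],"rot":[0,0,0],"gripper":0.045},{"dp":[0,0,0.18],"rot":[0,0,0],"gripper":0.045},{"dp":[0,0,0.2],"rot":[0,0,0],"gripper":0.045},{"dp":[0,0,0.205],"rot":[0,0,0],"gripper":0.045},{"dp":[0,0,0.205],"rot":[0,0,0],"gripper":0.045},{"dp":[0,0,0.205],"rot":[0,0,0],"gripper":0.045}]' 30
python3 -m inch '[{"dp":[0,0,0],"rot":[0,0,0],"gripper":0.0},{"dp":[0,0,0],"rot":[0,0,0],"gripper":0.0},{"dp":[0,0,0],"rot":[0,0,0],"gripper":0.0},{"dp":[0,0,0],"rot":[0,0,0],"gripper":0.0},{"dp":[0,0,0],"rot":[0,0,0],"gripper":0.0}]'
```

```text
time: 43.82
eef_pos: [0.4775, 0.0945, 0.0782]
tool_rot: [0.761, 0.648, 0.001, 0.001]
wrist_force: [0.4, -0.5, -0.3]
width: 0.045
finger_force: 0.0
time: 44.45
eef_pos: [0.4768, 0.0946, 0.0771]
tool_rot: [0.761, 0.648, 0.0, -0.0]
wrist_force: [-0.8, 0.9, 1.6]
width: 0.0113
finger_force: 34.5
```

Run:
```python
import numpy as np
r,p0=np.hypot(94,41),np.arctan2(-41,-94)
for t in range(0,151,10):
    p=p0-np.radians(t); print(t,round((r*np.cos(p)+94)/1e3,4),round(-(r*np.sin(p)+41)/1e3,4))
```

```text
0 0.0 -0.0
10 -0.0057 -0.0169
20 -0.0084 -0.0346
30 -0.0079 -0.0525
40 -0.0044 -0.07
50 0.0022 -0.0867
60 0.0115 -0.1019
70 0.0233 -0.1153
80 0.0373 -0.1265
90 0.053 -0.135
100 0.0699 -0.1407
110 0.0876 -0.1434
120 0.1055 -0.1429
130 0.123 -0.1394
140 0.1397 -0.1328
150 0.1549 -0.1235
```

```bash
python3 -m inch '[{"dp":[-0.003,0,-0.0085],"rot":[0,0,0],"gripper":0.0},{"dp":[-0.0057,0,-0.017],"rot":[0,0,0],"gripper":0.0},{"dp":[-0.0073,0,-0.026],"rot":[0,0,0],"gripper":0.0},{"dp":[-0.0084,0,-0.0346],"rot":[0,0,0],"gripper":0.0},{"dp":[-0.0084,0,-0.0436],"rot":[0,0,0],"gripper":0.0},{"dp":[-0.0079,0,-0.0525],"rot":[0,0,0],"gripper":0.0},{"dp":[-0.0079,0,-0.0525],"rot":[0,0,0],"gripper":0.0},{"dp":[-0.0079,0,-0.0525],"rot":[0,0,0],"gripper":0.0}]'
```

```text
time: 45.45
eef_pos: [0.4756, 0.0864, 0.1296]
tool_rot: [0.761, 0.648, 0.0, 0.0]
wrist_force: [-0.0, 1.2, -0.1]
width: 0.0111
finger_force: 34.2
```

```bash
python3 -m inch '[{"dp":[0.0015,0,-0.009],"rot":[0,0,0],"gripper":0.0},{"dp":[0.0035,0,-0.0175],"rot":[0,0,0],"gripper":0.0},{"dp":[0.0066,0,-0.026],"rot":[0,0,0],"gripper":0.0},{"dp":[0.0101,0,-0.0342],"rot":[0,0,0],"gripper":0.0},{"dp":[0.0146,0,-0.042],"rot":[0,0,0],"gripper":0.0},{"dp":[0.0194,0,-0.0494],"rot":[0,0,0],"gripper":0.0},{"dp":[0.0252,0,-0.0564],"rot":[0,0,0],"gripper":0.0},{"dp":[0.0312,0,-0.0628],"rot":[0,0,0],"gripper":0.0},{"dp":[0.0381,0,-0.0687],"rot":[0,0,0],"gripper":0.0},{"dp":[0.0452,0,-0.074],"rot":[0,0,0],"gripper":0.0},{"dp":[0.0609,0,-0.0825],"rot":[0,0,0],"gripper":0.0},{"dp":[0.0609,0,-0.0825],"rot":[0,0,0],"gripper":0.0}]'
```

```text
time: 46.95
eef_pos: [0.4856, 0.1469, 0.2138]
tool_rot: [0.761, 0.648, 0.001, 0.001]
wrist_force: [-2.7, -5.4, 4.2]
width: 0.0115
finger_force: 33.2
```

```bash
python3 -m inch '[{"dp":[0.0085,0,-0.0032],"rot":[0,0,0],"gripper":0.0},{"dp":[0.0169,0,-0.0057],"rot":[0,0,0],"gripper":0.0},{"dp":[0.0257,0,-0.0074],"rot":[0,0,0],"gripper":0.0},{"dp":[0.0346,0,-0.0084],"rot":[0,0,0],"gripper":0.0},{"dp":[0.0435,0,-0.0085],"rot":[0,0,0],"gripper":0.0},{"dp":[0.0525,0,-0.0079],"rot":[0,0,0],"gripper":0.0},{"dp":[0.0613,0,-0.0065],"rot":[0,0,0],"gripper":0.0},{"dp":[0.07,0,-0.0044],"rot":[0,0,0],"gripper":0.0},{"dp":[0.0784,0,-0.0015],"rot":[0,0,0],"gripper":0.0},{"dp":[0.0867,0,0.0022],"rot":[0,0,0],"gripper":0.0},{"dp":[0.0867,0,0.0022],"rot":[0,0,0],"gripper":0.0},{"dp":[0.0867,0,0.0022],"rot":[0,0,0],"gripper":0.0}]'
python3 -m inch '[{"dp":[0.004,0,0.0022],"rot":[0,0,0],"gripper":0.0},{"dp":[0.0085,0,0.0047],"rot":[0,0,0],"gripper":0.0},{"dp":[0.0126,0,0.0073],"rot":[0,0,0],"gripper":0.0},{"dp":[0.0126,0,0.0073],"rot":[0,0,0],"gripper":0.0},{"dp":[0.0126,0,0.0073],"rot":[0,0,0],"gripper":0.0},{"dp":[0.0126,0,0.0073],"rot":[0,0,0],"gripper":0.0},{"dp":[0.0126,0,0.0073],"rot":[0,0,0],"gripper":0.0},{"dp":[0.0126,0,0.0073],"rot":[0,0,0],"gripper":0.0}]'
python3 - <<'E'
from h import *
import pickle
for n in ('side','scene','wrist'):
    c=cal(n); im=robot.capture(n); pickle.dump((c,im),open(f'/tmp/m{n}.pkl','wb')); print(n); [print('  ',*o) for o in dots(n,im,c,z=.045) if n!='scene' or o[2][1]>-.05]
E
```

```text
time: 48.45
eef_pos: [0.4986, 0.2321, 0.209]
tool_rot: [0.761, 0.648, -0.001, -0.0]
wrist_force: [-1.2, -1.4, -2.0]
width: 0.0093
finger_force: 29.2
time: 49.45
eef_pos: [0.5009, 0.2447, 0.2023]
tool_rot: [0.761, 0.648, -0.0, -0.0]
wrist_force: [-0.6, -1.3, -1.3]
width: 0.0092
finger_force: 29.1
side
   19 [286.1 333.4] [0.4965 0.2303] 0
scene
   4 [352.2 214.5] [ 0.3921 -0.0263] 0
   12 [393.5 291. ] [0.4962 0.2288] 0
wrist
```

Run:
```python
from h import *
import pickle
np.set_printoptions(precision=1,suppress=True)
st=(.4913,.187,-.164); w=lambda x,y,z:np.array([st[0]+x*np.cos(st[2])-y*np.sin(st[2]),st[1]+x*np.sin(st[2])+y*np.cos(st[2]),z])
for n,x0,y0,W,H in (('side',225,270,140,130),('scene',325,230,150,130)):
    c,im=pickle.load(open(f'/tmp/m{n}.pkl','rb')); print(n,x0,y0,'dot0,floor(0,0),lugend',proj(c,[w(0,.04,.045),w(0,0,.025),w(0,-.08,.025)])-[x0,y0])
    for r in im[y0:y0+H:3,x0:x0+W:2].max(2): print(''.join(' .:-=+*#@'[8-min(8,v//28)] for v in r))
```

```text
side 225 270 dot0,floor(0,0),lugend [[61.  61.8]
 [68.5 52.7]
 [82.6 26.6]]
=----------=##*##+-++++@@@@@@@@@@@@@@@@@@@@@@*######=-----*****###****
----------=+*######*+++*@@@@@@@@@@@@@@@@@@@*##*####*##:--*******#***#*
-----------=**##=*++++++@+@@@@@@@@@@@@@@#****#**######:-***********##*
-------------*#*+#++++++@+@@@+*@@@#@@#***#*#**#*#####+****************
-------------*#=#*+++++=@+@@@+*@@@*******#***#+*#####*****************
==*=-=+------*++*+++++++=+@@#+*@##****#####*##*######******==*********
=+==+*+=+=---*=##+++++++===-#**##****#==++###***####******-=**********
+==*=-==----=++###+++++=====----#**##==++++++++**###***+++==**********
=-==+=-------+=###+*+=======-----#===+++++++++****##*****==*+*****+-==
===*+*=----==++=@++***++===---=======+++++++++****###****==*+*****--==
---=------===+*+++***+*::+*=--=======++++++++****####**#*=*++********=
---------=====*-=***++::+::::::======++++++++****##*=*###*##**********
--------======-+#-*+:::::*::::::.+*+=+++++++*****#**+++*##*#*********#
-------=====+-=#**-#::::+-+#:::::::+*+++++++****##*=**=###+****=---**-
-------====+-=#**+*=-::=##---*
[... 4820 characters left out ...]
-+++++++++=-====
-===--========++=======+********---=-=----=-=#@@@#=+++=--=+++++++++++----==
--====-=================+********--====---------+**+-:=+++++++++++======---
=---=============+=======+********=--=--=---==***---++++++++++++===========
===--======================********=-=-===+***=:-=++++++=++=+==============
====--=============+========********+-=+***=:-=+++++++===============-==-==
=============================********+-*=:-=+=+++=+==++=+============---===
=======================+======********+:==++=++++==+=======+==========-=-==
======+========================********=+++++++==+++========+===========---
======+===================+=====+*****+++++++=+++++++======================
```

```bash
python3 -m inch '[{"dp":[0.0135,0,0.0114],"rot":[0,0,0],"gripper":0.0},{"dp":[0.0135,0,0.0114],"rot":[0,0,0],"gripper":0.0},{"dp":[-0.008,0,-0.0045],"rot":[0,0,0],"gripper":0.0},{"dp":[0.0135,0,0.0114],"rot":[0,0,0],"gripper":0.0},{"dp":[-0.008,0,-0.0045],"rot":[0,0,0],"gripper":0.0},{"dp":[0.0135,0,0.0114],"rot":[0,0,0],"gripper":0.0},{"dp":[0.0135,0,0.0114],"rot":[0,0,0],"gripper":0.0},{"dp":[0.0,0,0.0],"rot":[0,0,0],"gripper":0.0},{"dp":[0,0,0],"rot":[0,0,0],"gripper":0.0},{"dp":[0,0,0],"rot":[0,0,0],"gripper":0.0},{"dp":[0,0,0],"rot":[0,0,0],"gripper":0.0}]'
python3 -m inch '[{"dp":[-0.0126,0,-0.0073],"rot":[0,0,0],"gripper":0.0},{"dp":[-0.021,0,-0.011],"rot":[0,0,0],"gripper":0.0},{"dp":[-0.0293,0,-0.0139],"rot":[0,0,0],"gripper":0.0},{"dp":[-0.038,0,-0.016],"rot":[0,0,0],"gripper":0.0},{"dp":[-0.0468,0,-0.0174],"rot":[0,0,0],"gripper":0.0},{"dp":[-0.0558,0,-0.018],"rot":[0,0,0],"gripper":0.0},{"dp":[-0.0647,0,-0.0178],"rot":[0,0,0],"gripper":0.0},{"dp":[-0.0736,0,-0.0168],"rot":[0,0,0],"gripper":0.0},{"dp":[-0.0824,0,-0.0151],"rot":[0,0,0],"gripper":0.0},{"dp":[-0.0993,0,-0.0095],"rot":[0,0,0],"gripper":0.0},{"dp":[-0.0993,0,-0.0095],"rot":[0,0,0],"gripper":0.0}]'
python3 - <<'E'
from h import *
import pickle
for n in ('side','scene','wrist'):
    c=cal(n); im=robot.capture(n); pickle.dump((c,im),open(f'/tmp/n{n}.pkl','wb')); print(n); [print('  ',*o) for o in dots(n,im,c,z=.045) if n!='scene' or o[2][1]>-.05]
E
```

```text
time: 50.98
eef_pos: [0.5011, 0.2447, 0.2028]
tool_rot: [0.761, 0.648, 0.0, 0.0]
wrist_force: [1.1, -1.3, 0.6]
width: 0.0094
finger_force: 49.3
time: 52.35
eef_pos: [0.4847, 0.1452, 0.2112]
tool_rot: [0.762, 0.648, -0.001, -0.0]
wrist_force: [-0.6, -0.1, -0.1]
width: -0.0005
finger_force: 0.0
side
   19 [286.1 333.4] [0.4965 0.2303] 0
scene
   6 [352.2 214.2] [ 0.3914 -0.0274] 0
   12 [393.5 291. ] [0.4962 0.2288] 0
wrist
```

Run:
```python
from h import *
import pickle
np.set_printoptions(precision=1,suppress=True)
st=(.4913,.187,-.164); w=lambda x,y,z:np.array([st[0]+x*np.cos(st[2])-y*np.sin(st[2]),st[1]+x*np.sin(st[2])+y*np.cos(st[2]),z])
for n,x0,y0,W,H in (('side',215,225,165,150),('scene',320,170,150,175)):
    c,im=pickle.load(open(f'/tmp/n{n}.pkl','rb')); print(n,'pins,rim+-y,rim+-x,bot', ((proj(c,[w(.108,0,.16),w(-.108,0,.16),w(0,.072,.185),w(0,-.072,.185),w(.072,0,.185),w(-.072,0,.185),w(0,.066,.11)])-[x0,y0])/[2,3]).tolist())
    for r in im[y0:y0+H:3,x0:x0+W:2].max(2): print(''.join(' .:-=+*#@'[8-min(8,v//28)] for v in r))
```

```text
side pins,rim+-y,rim+-x,bot [[16.460421594177518, 14.334032500432613], [64.93961966089134, 26.41636459344653], [32.1618412312186, 26.61454275084793], [47.09577692459362, 9.495548103496674], [23.90829107048023, 13.652977209249551], [56.879166661954, 21.756585788915135], [32.87698224583835, 33.13103648416412]]
--------=----====------------------=@@@@@@@@@@@@@@-=#@@#@@@@@==========-***********
-------=-----====--------------------#@@@@@@@@@@@@@@@@@@@@@#+==+++=-==--***********
=-----------====------------------------=@@@@@@@@@@@@@@@@+====+=----==--***********
===--------====-----------=--=---------==#@#@@@@@@@@@@#++=-==------==----**********
=+***+-----====----------=-------------==##+#+@@@-##=--------=-----==----**********
=+*****---====------------------------==-@#*#+@@@-----------=-----==---+***********
*******+--===-----------=--=----------==-*****@@*==+------:------===--*************
*******--===-----------=-----=---=---==--=+#**@+-***-------------===-**************
******=-====--------------=--=--=---=-------=+:-=@@*-----:=-----===****************
*****=-====-----------------=--===
[... 7510 characters left out ...]
-----==*******-=
--=--=--=========+=++*******=---------------=#@@@@@@@*:::-:-------=**#*=-==
--------============++*******+---------=----#@@@@@@@@#-:::-:----=***+===+==
===-==--=============++********------=-----=#@@@@@@@@@*::::-:=***+=-=++++==
-==----=-==============+********----=--=----+@@@@@@@@@*::::++++=-=++++++===
--===--==================********-------=----+@@@@@@@#-:=*++=-=++++++++=--=
=---===--=================********=--=-----=--=*@@@#+=+*+-:-++++++++==+==--
-=---===-==================********+---=-=--------=***-:-=++++++++++===+===
===---======================********+----------++**=:-=+++++++==+==========
=====--======================+*******+------++**=::=+++++++++=+============
```

Run:
```python
from h import *
import pickle
np.set_printoptions(precision=1,suppress=True)
def A(f,n,x0,y0,W,H):
    c,im=pickle.load(open(f,'rb'))
    for r in im[y0:y0+H:4,x0:x0+W:2].max(2): print(''.join(' .:-=+*#@'[8-min(8,v//28)] for v in r))
for n,x0,y0,W,H in (('side',225,225,130,110),):
    a=pickle.load(open(f'/tmp/k{n}.pkl','rb'))[1]; b=pickle.load(open(f'/tmp/n{n}.pkl','rb'))[1]
    d=cv2.GaussianBlur(cv2.absdiff(a,b),(3,3),0).max(2)[y0:y0+H:4,x0:x0+W:2]
    A(f'/tmp/k{n}.pkl',n,x0,y0,W,H); print()
    for r in d: print(''.join('#' if v>45 else '+' if v>22 else '.' for v in r))
```

```text
--------===---------------------+#@@+==-=+--=-======--==+========
-------===--------------------------=--===========-=====-====--==
------====-------------------------=--------==+++=-===++=-----==-
+-----===-------------------------==----------:------:--------==-
**---===--------------------------=----------:----:--:--------=--
**--===--------------------------=----------:----:--:-------==---
*=-===---------------=-----------=--=------------:--:-------==---
--===------------==----==++--+@*++++++===-::-----:-:--------=---*
-===------------=++++*====***#@@@##@##+++**+==--:--:--------=---=
-==-------------=*=--=*##**********@@@##@@*+++*==-:--------=-==-#
==-------------==*=-=###########****+*++#@*==**+*=---------=--*##
=----------*###+**=+####********#########**+++=****=----------=##
----------=***####=#######*************+#######*=***=-----=-:***#
-------------=###+*#######****+#**+===++@@+++***@*=#=++:---******
------------:**##+*#######++++*-=#=+#=+=*=-=#+******=******:-----
==*=-=+------**###+#######++++++#++++--====####+****=*=****==*---
=+==*-*+*----+*###+*##**##++++++++++++++++@+
[... 1896 characters left out ...]
#+.+++++++.....++#+++...#++.............
..................+..##+###++++++++++#+.+.....++.+#+++...........
...................#..++#+##++++++#++++##+#+++++##...+...+.++....
....................#+.+++##+++##+++++++++######+.........++.....
...................+###+.+++##################+..................
.....................##+++...+##############+...+................
......................++++#++...++++##+++....+#+.................
.........................+.+###++.........+++....................
.........................######++##.+++++...........+............
........................+#########################+..............
........................+##+#######+.....++.+....................
```

```bash
python3 -m inch '[{"dp":[0,0,-0.03],"rot":[0,0,0],"gripper":0.0},{"dp":[0,0,-0.06],"rot":[0,0,0],"gripper":0.0},{"dp":[0,0,-0.09],"rot":[0,0,0],"gripper":0.045},{"dp":[-0.1,0,-0.11],"rot":[0,0,0],"gripper":0.045},{"dp":[-0.1,0,-0.11],"rot":[0,0,0],"gripper":0.045},{"dp":[-0.1,0,-0.11],"rot":[0,0,0],"gripper":0.045},{"dp":[-0.1,0,-0.11],"rot":[0,0,0],"gripper":0.045},{"dp":[-0.1,0,-0.11],"rot":[0,0,0],"gripper":0.045}]'
python3 - <<'E'
from h import *
import pickle
np.set_printoptions(precision=1,suppress=True)
for n in ('side','scene','wrist'):
    c=cal(n); im=robot.capture(n); pickle.dump((c,im),open(f'/tmp/o{n}.pkl','wb')); print(n); [print('  ',*o) for o in dots(n,im,c,z=.045) if n!='scene' or o[2][1]>-.05]
n,x0,y0,W,H='side',225,225,130,110
a=pickle.load(open(f'/tmp/k{n}.pkl','rb'))[1]; b=pickle.load(open(f'/tmp/o{n}.pkl','rb'))[1]
for r in b[y0:y0+H:4,x0:x0+W:2].max(2): print(''.join(' .:-=+*#@'[8-min(8,v//28)] for v in r))
c,im=pickle.load(open('/tmp/owrist.pkl','rb')); print()
st=(.4913,.187,-.164); w=lambda x,y,z:np.array([st[0]+x*np.cos(st[2])-y*np.sin(st[2]),st[1]+x*np.sin(st[2])+y*np.cos(st[2]),z])
print((proj(c,[w(0,-.108,.126),w(.108,0,.164),w(-.108,0,.164),w(0,.072,.185)])/[4,6]))
for r in im[::6,::4].max(2): print(''.join(' .:-=+*#@'[8-min(8,v//28)] for v in r))
E
```

```text
time: 53.5
eef_pos: [0.4692, 0.0489, 0.3214]
tool_rot: [0.761, 0.649, -0.0, -0.0]
wrist_force: [0.0, 0.2, 0.3]
width: 0.0454
finger_force: 0.0
side
   10 [362.1 259.8] [ 0.4 -0. ] 143
   20 [285.5 334.5] [0.5 0.2] 0
scene
   6 [352.  214.5] [ 0.4 -0. ] 150
   12 [394.2 292.1] [0.5 0.2] 0
wrist
   42 [233.6 233.9] [ 0.4 -0. ] 365
---=----====----------=---=-------====+-=+========+=-===+========
-------====-----------------------====-=================-====--=+
------====-----------=------------===-------==+++===+=++=-----==-
+-----====---=------=-----=------===-==-----------------------==-
**---====----------=-------------==-===----------------------==--
**=-====-----------=---------==--=--===---------------=-----===--
*=-====--------------=-===++++==@@@#*+=--------------=-----===---
--====-----------===++*+=--==---==+*#@@@##+=---------------===---
-====-----------==+*--=---=+++*+****++===*#@====---:=------==---=
====------------==+=-==+***********+*+*####*===+=---------=======
===----==------==**-+###*********++++++++**####*==--------==--===
==---------+###**+*+####*********++++++++++
[... 10302 characters left out ...]
++++++#@@@@@@@@@@@@@@@@@@@@@@@@@@@@*:::--=@@@@@@@@@@@@@@@@@@@@@@@@@@@@@@@@@@@@@@@@@@@@@@@@@@@#:::::=@@@@@@@@@@@@@@@@@@@@@@@@@@@@@++++###
+*++*+++#@@@@@@@@@@@@@@@@@@@@@@@@@@@@@+::::--+@@@@@@@@@@@@@@@@@@@@@@@@@@@@@@@@@@@@@@@@@@@@@@@@@@@#-:::::-@@@@@@@@@@@@@@@@@@@@@@@@@@@@@@++++*
:=+++**@@@@@@@@@@@@@@@@@@@@@@@@@@@@@@---::::-=@@@@@@@@@@@@@@@@@@@@@@@@@@@@@@@@@@@@@@@@@@@@@@@@@@@*-:::::::@@@@@@@@@@@@@@@@@@@@@@@@@@@@@@#+++
*:---@@@@@@@@@@@@@@@@@@@@@@@@@@@@@@@----::::-#@@@@@@@@@@@@@@@@@@@@@@@@@@@@@@@@@@@@@@@@@@@@@@@@@@@@-::::::::@@@@@@@@@@@@@@@@@@@@@@@@@@@@@@@*+
**:@@@@@@@@@@@@@@@@@@@@@@@@@@@@@@@#:-----::*@@@@@@@@@@@@@@@@@@@@@@@@@@@@@@@@@@@@@@@@@@@@@@@@@@@@@@@#::::::++#@@@@@@@@@@@@@@@@@@@@@@@@@@@@@@@
```

```bash
python3 -m inch '[{"dp":[0.06,0,0],"rot":[0,0,0],"gripper":0.045},{"dp":[0.12,0,0],"rot":[0,0,0],"gripper":0.045},{"dp":[0.18,0,0],"rot":[0,0,0],"gripper":0.045},{"dp":[0.24,0,0],"rot":[0,0,0],"gripper":0.045},{"dp":[0.30,0,0],"rot":[0,0,0],"gripper":0.045},{"dp":[0.30,0,0],"rot":[0,0,0],"gripper":0.045},{"dp":[0.30,0,0],"rot":[0,0,0],"gripper":0.045},{"dp":[0.30,0,0],"rot":[0,0,0],"gripper":0.045}]'
python3 - <<'E'
from h import *
import pickle
np.set_printoptions(precision=1,suppress=True)
st=(.4913,.187,-.164); w=lambda x,y,z:np.array([st[0]+x*np.cos(st[2])-y*np.sin(st[2]),st[1]+x*np.sin(st[2])+y*np.cos(st[2]),z])
c=cal('wrist'); im=robot.capture('wrist'); pickle.dump((c,im),open('/tmp/p.pkl','wb')); [print('  ',*o) for o in dots('wrist',im,c,z=.045)]
q=proj(c,[w(0,.044,.04),w(0,.14,.07),w(.084,.187,.025),w(-.084,.187,.025),w(0,.072,.185)]); print(q)
x0,x1=int(min(q[2:4,0]))-4,int(max(q[2:4,0]))+4; y0=int(q[:,1].min())-40
print(x0,y0)
for r in im[max(0,y0):y0+220:4,x0:x1:2].max(2): print(''.join(' .:-=+*#@'[8-min(8,v//28)] for v in r))
E
```

```text
time: 54.65
eef_pos: [0.5171, 0.3431, 0.3231]
tool_rot: [0.762, 0.648, 0.001, 0.0]
wrist_force: [0.3, -0.9, 0.6]
width: 0.0451
finger_force: 0.0
[[283.8 239.9]
 [284.  183.1]
 [341.9 144.8]
 [226.2 144.4]
 [283.7 268.3]]
222 104
::::::::::::....:::::---::::::::----------------------------:-
::.::::..:::..:::::::---::::::::-----------------------:-----:
:::.:::..::::::::::::----:::::::------------------------------
:::.::::..::::::::::::---::::::::-----------------------------
:::.::::..::::::::::::---::::::::-----------------------------
::::.::::::::::::::::::---:::::::-----------------------------
:::::::::::::::::::::::---::::::::----------------------------
:::::::::::::::::::::::---::::::::----------------------------
:::::-:::::::::::::::::----:::::::----------------------------
:::-------------------------::::------------------------------
-------------------------------------------------=-===========
........:::::::::::::::::::::.................................
-++++++++++++========================++++++++++====++++++++++*
:+*+++++++++++=====================+++++++++++==++++
[... 1893 characters left out ...]
#####++
+++######*******++++==-===++**+**+=====--==++++++++++*######*+
++#######*****+=-======******========+****++==-=++++++#######*
+*#######**===========*******===========++*****+==-=+*#####@##
+########=============******+=======-==---==+******+==###@#@##
#########+=========++************=======----==+*******###@#@@#
#########*+======*****************=============*******#@@@@@@@
##@@@#@@###***********************==============+***#*#@@@@@@#
###@@@@@####**************+++*****===============+###**#@@@@@#
##@@@@@#######***********==********=============+**##**#@@@@@@
##@@@@@##########********+*********==========++*********#@@@@@
##@@@@###############**************=======++++**********#@@@@@
```

Run:
```python
from h import *
np.set_printoptions(precision=1,suppress=True)
st=(.4913,.187,-.164); w=lambda x,y,z:np.array([st[0]+x*np.cos(st[2])-y*np.sin(st[2]),st[1]+x*np.sin(st[2])+y*np.cos(st[2]),z])
S,D=cal('scene'),cal('side')
for t in (110,125,140,148,158):
    a=np.radians(t); P=[w(x,.082*np.sin(a),.16+.082*np.cos(a)) for x in(.025,-.025)]
    print(t,'side(col,row)',((proj(D,P)-[225,270])/[2,3]).tolist(),'scene',((proj(S,P)-[325,230])/[2,3]).tolist())
```

```text
110 side(col,row) [[20.974549098987865, 15.975382391158462], [32.428294176290365, 19.06635851853078]] scene [[36.99622775543324, 17.123780473254822], [46.31274464884797, 14.256231797311026]]
125 side(col,row) [[22.183797289037017, 16.50214551092093], [33.40595179155679, 19.530624902087123]] scene [[34.93323115028565, 17.977609151941106], [44.11268409227358, 15.15267930328533]]
140 side(col,row) [[23.82085208263058, 16.155297491570746], [34.82150710412279, 19.108866838215345]] scene [[32.42564746193068, 18.007451335328124], [41.47386290563267, 15.240940137877638]]
148 side(col,row) [[24.822887420670725, 15.637674312007809], [35.714236322709894, 18.548512504949503]] scene [[30.972874035583004, 17.700390538783], [39.95623917601395, 14.969471071503582]]
158 side(col,row) [[26.16132964313951, 14.69641639819425], [36.92798299966603, 17.552915648373943]] scene [[29.099755771513742, 17.02367207505758], [38.00914762880322, 14.339882942573032]]
```

```bash
python3 -m inch '[{"dp":[0,0,0],"rot":[0,0,-9],"gripper":0.06},{"dp":[-0.02,0,0],"rot":[0,0,-18],"gripper":0.06},{"dp":[-0.04,0,0],"rot":[0,0,-27],"gripper":0.06},{"dp":[-0.06,0,0],"rot":[0,0,-36],"gripper":0.06},{"dp":[-0.08,0,0],"rot":[0,0,-45],"gripper":0.06},{"dp":[-0.1,0,0],"rot":[0,0,-54],"gripper":0.06},{"dp":[-0.12,0,0],"rot":[0,0,-63],"gripper":0.06},{"dp":[-0.14,0,0],"rot":[0,0,-72],"gripper":0.06},{"dp":[-0.158,0,0],"rot":[0,0,-81],"gripper":0.06},{"dp":[-0.158,0,0],"rot":[0,0,-90],"gripper":0.06},{"dp":[-0.158,0,0],"rot":[0,0,-90],"gripper":0.06},{"dp":[-0.158,0,0],"rot":[0,0,-90],"gripper":0.06}]' 100
python3 - <<'E'
from h import *
import pickle
np.set_printoptions(precision=4,suppress=True)
c=cal('wrist'); im=robot.capture('wrist'); pickle.dump((c,im),open('/tmp/q.pkl','wb'))
go([.4914,.1865,.2488],-.162+np.pi/2)
print([ (a,u,w,p) for a,u,w,p in dots('wrist',im,c,z=.045) if a>15])
q=proj(c,[[.4914,.1865,.247]])[0]; print(q); x0,y0=int(q[0])-80,int(q[1])-70
for r in im[y0:y0+110:4,x0:x0+160:2].max(2): print(''.join(' .:-=+*#@'[8-min(8,v//28)] for v in r))
E
```

```text
time: 56.2
eef_pos: [0.4917, 0.1879, 0.3223]
tool_rot: [0.082, 0.997, 0.0, 0.0]
wrist_force: [-0.3, 0.2, 0.5]
width: 0.0597
finger_force: 0.0
t 56.25 rot [ 0.  0. -0.] dp [ 0.0001 -0.0016  0.1194] q6 -1.11 len 0.119
[(np.int32(50), array([109.6, 110.1]), array([ 0.3741, -0.0361]), 89)]
[283.534 210.257]
=====+**++++=--*++++++++=========+============****************+--:              
=====+**+++--+#+++++++===========+=============*****************+--.            
++++==***=-=*#+++++++============+=============*******************=-:           
++++==**=-=*#*++++++============+=-=============*******************+-:.     ..--
======*=-=+#*++++++=============+===============*********************--.   :++==
=======-=+*#*+++++==============+===============***************+******-:: .=+=++
======-=++*#*+++++===============================****+++++++++++++++***-:  :++++
======-+++**+++++==============+=:-==============*+++++++++++++++++++**+-:   .:+
####*-=++***+++++==============+=:-===========--+++++++++++++++++++++***=:... .:
####+-=++***++++*+===============--+========----=+++++++++++++++++
[... 772 characters left out ...]
+=+###*##*+++*+++++++++++++++++***********=-=====+++
..:.::-=+=-+++++***+++++*******######++*********++++**+**************+-=++++++++
::::::::=++-=++++*****++*******###*##**++++++*+++*******************=-=+++++++++
::::::. ....-=++++*************######*****************************+----:--------
:::::::::::::---++++***********###*##****************************=--::::::::::::
::::::::::::::::--+++**********###*##**************************=--------::-:::::
:::::::::::::::::---=+**********+--+*************************---::::::::::::::::
::::::::::::::::::::---=********+-:+**********************+=--::::::::::::::::::
::::::::::::::::::::::::--=*****+--=*****************+===-:::::::::::::::-::::::
```

```bash
python3 -m inch '[{"dp":[0,-0.012,0.02],"rot":[0,0,0],"gripper":0.06},{"dp":[0,-0.012,0.05],"rot":[0,0,0],"gripper":0.06},{"dp":[0,-0.012,0.08],"rot":[0,0,0],"gripper":0.06},{"dp":[0,-0.012,0.105],"rot":[0,0,0],"gripper":0.06},{"dp":[0,-0.012,0.12],"rot":[0,0,0],"gripper":0.06},{"dp":[0,-0.012,0.12],"rot":[0,0,0],"gripper":0.06},{"dp":[0,-0.012,0.12],"rot":[0,0,0],"gripper":0.0},{"dp":[0,-0.012,0.12],"rot":[0,0,0],"gripper":0.0},{"dp":[0,-0.012,0.12],"rot":[0,0,0],"gripper":0.0},{"dp":[0,-0.012,0.12],"rot":[0,0,0],"gripper":0.0},{"dp":[0,-0.012,0.12],"rot":[0,0,0],"gripper":0.0}]' 100
python3 -m inch '[{"dp":[0,0.005,-0.01],"rot":[0,0,0],"gripper":0.0},{"dp":[0,0.012,-0.03],"rot":[0,0,0],"gripper":0.0},{"dp":[0,0.012,-0.06],"rot":[0,0,0],"gripper":0.0},{"dp":[0,0.012,-0.09],"rot":[0,0,0],"gripper":0.0},{"dp":[0,0.012,-0.11],"rot":[0,0,0],"gripper":0.0},{"dp":[0,0.012,-0.12],"rot":[0,0,0],"gripper":0.0},{"dp":[0,0.012,-0.12],"rot":[0,0,0],"gripper":0.0},{"dp":[0,0.012,-0.12],"rot":[0,0,0],"gripper":0.0}]'
python3 - <<'E'
from h import *
go([.5075,-.2125,.3],-.115+np.pi/2)
E
```

```text
time: 57.62
eef_pos: [0.4903, 0.1764, 0.2029]
tool_rot: [0.08, 0.997, 0.0, 0.001]
wrist_force: [-1.3, -0.4, 7.0]
width: 0.0064
finger_force: 98.3
time: 58.62
eef_pos: [0.4916, 0.1882, 0.3205]
tool_rot: [0.08, 0.997, -0.0, -0.001]
wrist_force: [1.2, 0.8, -3.9]
width: 0.0058
finger_force: 98.4
t 58.62 rot [-0.1 -0.1 -2.6] dp [-0.0797 -0.393   0.0667] q6 -1.12 len 0.406
```

Run:
```python
from h import *
D=cal('side'); k=.35
print('mat',plane(D,(225+287*k-.3,192+47*k-.3),.003))
im=robot.capture('side'); h=cv2.cvtColor(im,cv2.COLOR_BGR2HSV); q=im[205:212,320:330].reshape(-1,3).mean(0); print(q, h[208,325])
c,i2=D,im; 
lab=cv2.cvtColor(im,cv2.COLOR_BGR2LAB).astype(float); ref=lab[204:213,318:333].reshape(-1,3); m=(np.linalg.norm((lab-ref.mean(0))/np.maximum(ref.std(0),4),axis=2)<3).astype(np.uint8)
m=cv2.morphologyEx(cv2.medianBlur(m,5),cv2.MORPH_OPEN,np.ones((3,3))); n,l,s,ce=cv2.connectedComponentsWithStats(m); i=l[208,325]; print(s[i])
b=np.argwhere(l==i)[:,::-1]; P=np.array([plane(c,tuple(map(float,u)),.003)[:2] for u in b]); print(P.mean(0),P.min(0),P.max(0))
```

```text
mat [ 0.50729805 -0.22942169  0.003     ]
[ 61.52857143  93.4        132.57142857] [ 13 138 122]
[ 305  149   54  100 2073]
[ 0.49787349 -0.2715676 ] [ 0.41069563 -0.53903735] [ 0.56782655 -0.08986619]
```

```bash
python3 -m inch '[{"dp":[-0.004,-0.02,0],"rot":[0,0,0],"gripper":0.0},{"dp":[-0.01,-0.05,0],"rot":[0,0,0],"gripper":0.0},{"dp":[-0.016,-0.08,0],"rot":[0,0,0],"gripper":0.0},{"dp":[-0.022,-0.11,0],"rot":[0,0,0],"gripper":0.0},{"dp":[-0.028,-0.14,0],"rot":[0,0,-0.5],"gripper":0.0},{"dp":[-0.034,-0.17,0],"rot":[0,0,-1],"gripper":0.0},{"dp":[-0.04,-0.2,0],"rot":[0,0,-1],"gripper":0.0},{"dp":[-0.047,-0.23,0],"rot":[0,0,-1.5],"gripper":0.0},{"dp":[-0.054,-0.26,0],"rot":[0,0,-2],"gripper":0.0},{"dp":[-0.06,-0.29,0],"rot":[0,0,-2],"gripper":0.0},{"dp":[-0.066,-0.32,0.01],"rot":[0,0,-2.5],"gripper":0.0},{"dp":[-0.066,-0.32,0.01],"rot":[0,0,-2.5],"gripper":0.0}]'
```

```text
time: 60.18
eef_pos: [0.5054, -0.1399, 0.3097]
tool_rot: [0.06, 0.998, 0.0, -0.002]
wrist_force: [-0.3, -0.3, -4.3]
width: 0.006
finger_force: 98.2
```

Run:
```python
from h import *
from scipy.optimize import least_squares
S,D=cal('scene'),cal('side'); k=.35
P1=[plane(D,(220+u*.25-.35,140+v*.25-.35),.003)[:2] for u,v in((299,295),(420,378),(533,305))]
P2=[plane(S,(200+u*.35-.3,110+v*.35-.3),.003)[:2] for u,v in((150,295),(225,333),(310,290))]
P3=[plane(D,(225+(u-400)*k-.3,192+v*k-.3),.003)[:2] for u,v in((690,88),(765,45),(690,6))]
for P in (P1,P2,P3,P1+P2+P3): 
    r=least_squares(lambda c:[np.linalg.norm(p-c)-.085 for p in P],[.51,-.21]); print(r.x,r.fun.round(4))
# colour search in the present side picture
im=robot.capture('side'); hsv=cv2.cvtColor(im,cv2.COLOR_BGR2HSV); print(hsv[196:222:3,325].tolist(),hsv[230,330],hsv[208,290])
go([.5075,-.2125,.3],-.115+np.pi/2)
```

```text
[ 0.50717311 -0.20791175] [-0.0006  0.0001 -0.0007]
[ 0.50328587 -0.21497395] [ 0.0004 -0.0002  0.0004]
[ 0.5242706  -0.22868674] [-0.0193  0.012  -0.0201]
[ 0.50822188 -0.21997707] [ 0.0027  0.0121 -0.0004 -0.0057  0.0009  0.0074 -0.0338 -0.0002 -0.0111]
[[12, 136, 105], [13, 137, 127], [13, 136, 114], [12, 132, 56], [15, 144, 55], [13, 138, 124], [13, 138, 126], [13, 136, 116], [13, 140, 115]] [ 14 137 123] [ 17 102 143]
t 60.23 rot [ 0.  -0.1 -0.2] dp [-0.0107 -0.073   0.0565] q6 -1.79 len 0.093
```

```bash
python3 -m inch '[{"dp":[-0.004,-0.025,0],"rot":[0,0,0],"gripper":0.0},{"dp":[-0.008,-0.05,0.0],"rot":[0,0,0],"gripper":0.0},{"dp":[-0.011,-0.072,0.02],"rot":[0,0,0],"gripper":0.0},{"dp":[-0.011,-0.072,0.05],"rot":[0,0,0],"gripper":0.0},{"dp":[-0.011,-0.072,0.08],"rot":[0,0,0],"gripper":0.0},{"dp":[-0.011,-0.072,0.11],"rot":[0,0,0],"gripper":0.0},{"dp":[-0.011,-0.072,0.14],"rot":[0,0,0],"gripper":0.0},{"dp":[-0.011,-0.072,0.17],"rot":[0,0,0],"gripper":0.0},{"dp":[-0.011,-0.072,0.19],"rot":[0,0,0],"gripper":0.0},{"dp":[-0.011,-0.072,0.205],"rot":[0,0,0],"gripper":0.0},{"dp":[-0.011,-0.072,0.205],"rot":[0,0,0],"gripper":0.0},{"dp":[-0.011,-0.072,0.205],"rot":[0,0,0],"gripper":0.0}]'
python3 -m inch '[{"dp":[0,0,0.003],"rot":[0,0,0],"gripper":0.0},{"dp":[0,0,0.006],"rot":[0,0,0],"gripper":0.0},{"dp":[0,0,0.009],"rot":[0,0,0],"gripper":0.0},{"dp":[0,0,0.009],"rot":[0,0,0],"gripper":0.0},{"dp":[0,0,0.009],"rot":[0,0,0],"gripper":0.0}]'
```

```text
time: 61.72
eef_pos: [0.5092, -0.2111, 0.108]
tool_rot: [0.058, 0.998, -0.0, 0.001]
wrist_force: [0.4, -0.3, -3.2]
width: 0.0059
finger_force: 98.4
time: 62.35
eef_pos: [0.5086, -0.2112, 0.098]
tool_rot: [0.058, 0.998, -0.0, 0.0]
wrist_force: [-0.1, -0.3, -3.7]
width: 0.0058
finger_force: 98.5
```

```bash
python3 -m inch '[{"dp":[0,0,0.002],"rot":[0,0,0],"gripper":0.0},{"dp":[0,0,0.004],"rot":[0,0,0],"gripper":0.0},{"dp":[0,0,0.004],"rot":[0,0,0],"gripper":0.0},{"dp":[0,0,0.004],"rot":[0,0,0],"gripper":0.0}]'
python3 -m inch '[{"dp":[0,0,0],"rot":[0,0,0],"gripper":0.03},{"dp":[0,0,0],"rot":[0,0,0],"gripper":0.03},{"dp":[0,0,0],"rot":[0,0,0],"gripper":0.03},{"dp":[0,0,0],"rot":[0,0,0],"gripper":0.04},{"dp":[0,0,-0.03],"rot":[0,0,0],"gripper":0.04},{"dp":[0,0,-0.08],"rot":[0,0,0],"gripper":0.04},{"dp":[0,0,-0.13],"rot":[0,0,0],"gripper":0.04},{"dp":[0.02,0.06,-0.19],"rot":[0,0,0],"gripper":0.04},{"dp":[0.06,0.16,-0.22],"rot":[0,0,0],"gripper":0.04},{"dp":[0.08,0.22,-0.22],"rot":[0,0,0],"gripper":0.04},{"dp":[0.08,0.26,-0.22],"rot":[0,0,0],"gripper":0.04},{"dp":[0.08,0.26,-0.22],"rot":[0,0,0],"gripper":0.04}]'
python3 - <<'E'
from h import *
import pickle
np.set_printoptions(precision=3,suppress=True)
st=(.4913,.187,-.164); w=lambda x,y,z:np.array([st[0]+x*np.cos(st[2])-y*np.sin(st[2]),st[1]+x*np.sin(st[2])+y*np.cos(st[2]),z])
for n in ('wrist','side','scene'):
    c=cal(n); im=robot.capture(n); pickle.dump((c,im),open(f'/tmp/z{n}.pkl','wb')); print(n); [print('  ',*o) for o in dots(n,im,c,z=.045) if n!='scene' or o[2][1]>-.05]
c,im=pickle.load(open('/tmp/zside.pkl','rb')); q=proj(c,[w(0,.03,.03)])[0]; x0,y0=int(q[0])-50,int(q[1])-45; print(x0,y0)
for r in im[y0:y0+90:2,x0:x0+100].max(2): print(''.join(' .:-=+*#@'[8-min(8,v//28)] for v in r))
E
```

```text
time: 62.85
eef_pos: [0.5089, -0.2118, 0.0962]
tool_rot: [0.058, 0.998, -0.001, 0.001]
wrist_force: [-5.0, 1.0, 7.4]
width: 0.0059
finger_force: 99.9
time: 64.35
eef_pos: [0.4587, 0.0587, 0.3146]
tool_rot: [0.058, 0.998, 0.0, 0.001]
wrist_force: [1.3, -0.3, 0.1]
width: 0.0398
finger_force: 0.0
wrist
   21 [204.4 111.9] [ 0.372 -0.039] 373
side
   10 [362.1 259.8] [ 0.372 -0.023] 143
   22 [285.5 334.5] [0.497 0.233] 0
scene
   7 [351.7 214.4] [ 0.393 -0.027] 148
   12 [394.2 292.1] [0.497 0.232] 0
237 286
+=+*=--------=***######=--===++**************#---------=+====================+++====-:::-------==-==
++==*#=------=***######+=-=++*******#*******#---------------=+================+=====++=+=-:::--==-==
==***=------==+**######+--++****************---------------------==================++====+=+==--::--
------------=-+***#####+=++*****************---------------------------=============+=++=+====+++++=
------------==+***#####*++*******+++++*-------------------------------------=+=+=========+======+===
=----------=+=+***####*+********++++*:::::::-------------------------------------=+=
[... 3255 characters left out ...]
::::::----::::--=@@@@@@@@@@#********------------::::::-:::------------::-***********=-=======-
-:::-::::::::::::--::-+@@@@@@@@@@@********#------::::::::::::::-------------:-***********=-========-
---:---::::-:-::::::=@@@@@@@@@@@@@@@#*****#--:::::::::::::::::-------------::+**********=-=========-
-:-:-----:::---:::-@@@@@@@@@@@@@@@@@@@**++*-::::::::::::::::--------------::=**********=--=========-
::::::::::-::--:-=@@@@@@@@@@@@@@@@@@@@#**::::::::::::-:::::--------------::=*********++=-=========--
::::::::::::::---*@@@@@@@@@@@@@@@@@@@@@**-::::::::::::::::-------------:::+*********+=--=========---
-:::::::::::::---*@@@@@@@@@@@@@@@@@@@@@*=:::::::::::::::::-------------::+**********=---=========---
```

Run:
```python
from h import *
import pickle
a=cv2.imread('/tmp/side0raw.png'); b=pickle.load(open('/tmp/zside.pkl','rb'))[1]
A,B=[cv2.cvtColor(x[160:250,285:370],cv2.COLOR_BGR2GRAY).astype(np.float32) for x in (a,b)]
print('shift',cv2.phaseCorrelate(A,B,cv2.createHanningWindow((85,90),cv2.CV_32F)))
d=cv2.absdiff(a,b).max(2)[160:250:3,285:370]
for r in d: print(''.join('#' if v>50 else '+' if v>28 else '.' for v in r))
```

```text
shift ((-1.0532441313268919, 2.038985648806978), 0.7373524493935667)
..............................+#########################.............................
...............................#########################.............................
...........................++.+#########################.............................
...............+..++...+.###+##########################..............................
............++#####++#++++#####+#+#####################..............................
............+##+###########+####+..........+#####..+#................................
.......+.....####+##+++##+..+##+####.##+++....+.###++................................
.........+..++###+....+###+++........########+..#+#######............................
...........+#.#...+##+...............+#######..........+###++........................
...........++.#.......................++####+.............+####+.....................
....#######+..#...............+++++....++....................+####...................
...########.+.##.....................+..+........+...+++..++.+++###++................
[... 848 characters left out ...]
............
........................++++........................+##..............................
................................+#+++++#++#+#####....+.++............................
.....................................................................................
...................................................................................##
....................................................................................+
...................................................................................+#
................................................................................+####
..............................................................................#######
```

The pail is upright within about 5 mm of its start, and two holders are visible crossed in the basin.

```bash
python3 -c "
from workcell import robot
print(robot.close_job())"
```

```text
the job is handed in; nothing more can be done
None
```

I handed in the job and the interface gave no verdict; my last pictures show the stopper upright in the drain, both holders (two were on the bench) in the basin, and the empty pail upright on its mat, though while tipping back the lug slipped out of the fingers and the pail swung upright in the forks.

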